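# Slide a bare circuit board out of a stock tray and into its card guides

## Task

The bare circuit board lies flat in the open-fronted stock tray, too thin and too close to the sides to be picked up there: press lightly on it and slide it out over the front lip until it overhangs enough to be taken by its two long edges, lift it off and slide it into the card guides of the open chassis, then push it gently fully home against the rubber stop at the back and let go. Do not bear down on the board or force it, do not drop it, and leave the solder spool, the jar and the screwdriver where they are.

Things in the scene. Friction and masses are not known exactly. Their poses are not given: they have to be found in the camera images.
- tray: Grey plastic two-tier stock tray, open front, fixed; 4 mm higher or lower from time to time. Origin: middle of the front lip, 45 mm below the upper floor's top; x points from the lip into the tray, y left, z up. Upper floor: flat pad of firm smooth foam (gives 1 mm per 40 N), 78 mm wide between 4 mm side walls that rise 12 mm above it; back wall face 146 mm behind the lip, 30 mm tall. 
- tray_lip (a point): Middle of the front lip of the tray's upper floor, on its top face, 41 to 49 mm above the bench; axes as the tray. Nothing stands in front of the lip, down to the bench. The measured heights are too coarse to press by: feel for the board.
- board_center (a point): Centre, half-way up, of the bare green circuit board: stiff, flat, 100 mm long (x), 60 mm wide (y), 2.4 mm thick, 20 to 36 g, no parts on it. It starts flat on the tray's upper floor, rear edge 2 to 16 mm from the back wall. A fingertip pressing it down with 4 to 8 N drags it along by friction; over 18 N between board and tray scores it. It tips off if half of it overhangs.
- board_front (a point): Middle of the board's front edge (the short edge next to the tray's open front), half-way up: 50 mm from the board's centre along its -x.
- board: The same circuit board; origin at the centre of its underside, x along its length (away from the front edge), z up.
- chassis: Aluminium instrument chassis, lid off, front open, fixed. Origin: bench level, middle of the open front (mouth); x points into it, y left, z up. 64 mm between side walls 58 mm high. A black card guide runs along each: slot 5 mm high, 6 mm deep, mid-height 36 mm above the bench. A rubber stop strip (gives 1 mm per 25 N) on the back wall, 95 mm behind the mouth. Over 25 N between board and chassis is forcing.
- chassis_mouth (a point): Middle of the chassis mouth at the mid-height of the slots (36 mm above the bench); axes as the chassis. Over the first 15 mm behind the mouth the slots taper from about 15 mm high to 5 mm, and the walls from 74 mm apart to 64 mm. With the board fully home against the rubber stop its front edge stands 5 mm out of the mouth (board_front at x = -5 mm from here).
- spool: Bystander: metal spool of solder standing upright, 50 mm diameter, 30 mm high; origin at the centre of its underside.
- jar: Bystander: small amber jar with a black cap, 40 mm diameter, 45 mm high; origin at the centre of its underside.
- driver: Bystander: small screwdriver, 150 mm long, lying on the bench between tray and chassis with its handle to the robot; origin under its middle.
Things that resemble listed ones, but are neither listed nor needed, are in the scene too. What is shaped like the board but brown is not meant.

How it is judged:
By the outcome, as a careful person would: the job done as asked, in the order asked, and still so for the second after the job is handed in, with the robot touching nothing.
It also fails if it takes over 72 s, if anything falls off the work surface, if the arm or the gripper's body presses on something with over 40 N, if the wrist force passes 120 N, or if a joint passes its speed limit or range.

## Robot

A 7-joint arm with a two-finger parallel gripper is mounted at the origin on the work surface. World frame = base frame: x ahead of the robot, y to its left, z up, the work surface at z = 0. Lengths are in m, angles in rad, forces in N, time in s.
With the tool pointing down it reaches from about 0.4 to 0.85 m from the base axis. Payload 4.5 kg.
Tool frame: the origin (TCP) lies midway between the tips of the shut fingers; the grasp point (between the pads) lies 19 mm behind it; x points along the fingers, y is the direction in which the jaws open and shut, and the axes are right-handed (so a half turn about x gives the same grasp; the last joint's range is limited). The gripper opens to 88 mm and grips with 3 to 60 N. Pads are 18 mm wide; open, the fingers measure 123 mm over their backs; the gripper's body (75 mm by 187 mm) begins 45 mm behind the grasp point.
Start: joints at [-1.274, 0.689, -0.195, 1.565, 0.157, 0.902, -0.215], TCP at [0.162, 0.604, 0.239] pointing down, gripper open.
Joint ranges: [-3.01, 3.01], [-0.46, 2.08], [-1.47, 1.51], [0.13, 2.56], [-1, 4.14], [0.04, 2.09], [-2.66, 2.66]. Speed limits (rad/s): [2.57, 2.57, 3.14, 3.14, 3.14, 3.14, 3.14].

## Interface

Orientations are given as a unit quaternion [x, y, z, w].
In Python, from plant import r gives the robot as it stands.
- The arm moves only by the tool arm_command, never from a script. Its argument "plan" is a list of rows, each a list of 5 numbers: the finger opening in m, from 0 to 0.0881, then the shift along the tool's x, y, z in m, then the turn about the tool's x in rad. In form: [[grip, dx, dy, dz, roll], ...]. A call has 1 to 12 rows; each row shifts and turns the commanded pose from where the row before left it, along the tool's axes as they then stand; what a row does not reach is not made up. A row lasts 1/8 s, in which the tool goes at most 62.5 mm and 10.7 degrees, less where a joint would pass 70% of its speed; a pose out of reach is approached as far as the arm can. A call is refused whole if a number of a shift passes 0.0625 or a number of a turn 0.188, either way. A call with a gripper value outside its range is refused whole. The fingers move at their own pace and stop on an object; "force" is the grip in N (left out, the last holds). Time passes only in rows, so rows that do not move let the fingers close. It gives the time, the measured TCP pose, the force and the opening at its end, in the units of the state.
- r.get_state(): the state, without advancing time (a new reading comes with each control period).
- r.snapshot(name): name is "side" or "top" or "wrist"; returns (picture, depth): 384x512x3 uint8, red, green, blue; 384x512 float32, m along the optical axis (not along the pixel's ray), 0 where there is no reading.
- r.calibration(name): a dict with "fx", "fy", "cx", "cy" (pixels), "eye" and "orientation" of the camera in the world; the wrist camera has in their place "mount" (4x4, takes a point from camera to tool coordinates, whose origin is the TCP and whose axes are the tool frame's). Camera axes: x right, y down, z forward; pixel columns grow to the right and rows downward; lengths in m; the calibration is good to about 2 mm. A picture is of the moment at which its call begins: read the wrist's pose just before it. calibration takes no time and is no camera call.
- r.finish_job(): hands the job in, once; it reports no verdict.
The state is a dict: "clock": time; "q": joint angles; "qd": joint speeds; "joint_torque": joint torques, N m; "tool_pos": TCP position; "eef_rot": TCP orientation; "contact_force": force on the tool from outside, world axes, zero at the start; "moment": the same for the moment, N m; "opening": opening from 0.0 (shut) to 1.0 (fully open).
Only numpy, scipy, OpenCV 4.12 (cv2) and the standard library are available. Lean on these libraries where they do the work, as an engineer would, in place of code of your own. Each camera call takes 0.05 s, during which the arm holds its last target.

## Working session

There is one attempt and no reset: what is moved stays moved. The work goes in short steps, Python scripts to look and compute and a tool call to move; the robot and the scene stay as the last step left them, time stands still between calls to the robot, and variables do not carry over. Pictures are saved under pics/ and viewed, and the job is handed in when it is done.

Besides the shell and the picture viewer there is one more tool, called after ">>>" by a JSON object that holds its "api" and its "payload", one argument or row to a line. arm_command: Moves the arm, as the interface text tells. Its arguments: {"type":"object","properties":{"plan":{"type":"array","items":{"type":"array","items":{"type":"number"}}},"force":{"type":"number"}},"required":["plan"]}

```bash
ls; mkdir -p pics; python3 - <<'E'
from plant import r
import cv2,json
import numpy as np
print(r.get_state())
for n in ("side","top","wrist"):
    s=r.get_state()
    p,d=r.snapshot(n)
    cv2.imwrite(f"pics/a_{n}.png",p[:,:,::-1]); np.save(f"pics/a_{n}.npy",d)
    print(n,r.calibration(n))
E
```

```text
pics
{'clock': 0.0, 'q': array([-1.27420026,  0.69000447, -0.19451689,  1.5663614 ,  0.15732239,
        0.90251831, -0.21513504]), 'qd': array([-6.62537265e-05,  7.54426202e-04,  1.66893830e-03,  3.59420946e-04,
        8.75760880e-04,  6.28787779e-04, -2.00282508e-04]), 'joint_torque': array([ 2.22352724e-04, -5.27577817e+01, -1.26685783e+00, -1.53432530e+01,
       -5.26022469e-02,  6.52948205e-03,  1.73230951e-04]), 'tool_pos': array([0.16224822, 0.60289866, 0.23789272]), 'eef_rot': array([ 0.0919518 ,  0.70104743, -0.09329131,  0.70098081]), 'contact_force': array([ 0.93296938, -0.2656632 ,  0.4998176 ]), 'moment': array([ 0.05308765, -0.01035456,  0.03884572]), 'opening': 1.000285915074215}
side {'fx': 459.05655130022853, 'fy': 459.05655130022853, 'cx': 255.79758302475952, 'cy': 194.59597583191209, 'eye': array([0.41954406, 0.65592735, 0.73461052]), 'orientation': array([-0.10019713,  0.90438865, -0.41182457,  0.04941885])}
top {'fx': 448.02114529809126, 'fy': 448.02114529809126, 'cx': 265.21209865749586, 'cy': 196.1716810328831, 'eye': array([ 0.46653516, -0.08258256,  1.05044105]), 'orientation': array([-0.6958328 ,  0.7153591 , -0.0410449 ,  0.04892228])}
wrist {'fx': 276.8917084006738, 'fy': 276.8917084006738, 'cx': 255.07385030506188, 'cy': 196.3870937543407, 'mount': array([[-7.49542457e-04, -3.01028465e-01,  9.53614860e-01,
        -1.45115335e-01],
       [ 9.99999540e-01, -7.95745881e-04,  5.34807051e-04,
        -6.34307939e-04],
       [ 5.97842951e-04,  9.53614823e-01,  3.01028923e-01,
        -7.82829056e-02],
       [ 0.00000000e+00,  0.00000000e+00,  0.00000000e+00,
         1.00000000e+00]])}
```

View pics/a_side.png

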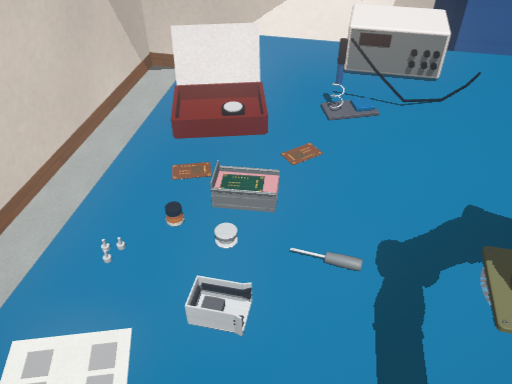

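View pics/a_top.png

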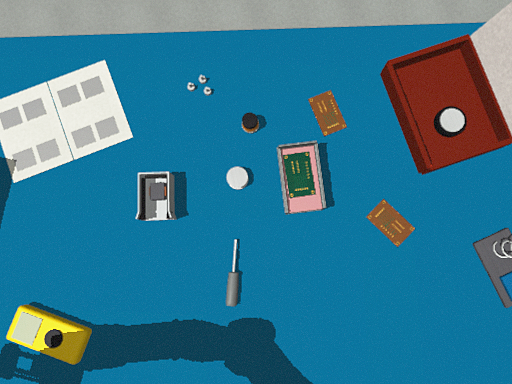

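View pics/a_wrist.png

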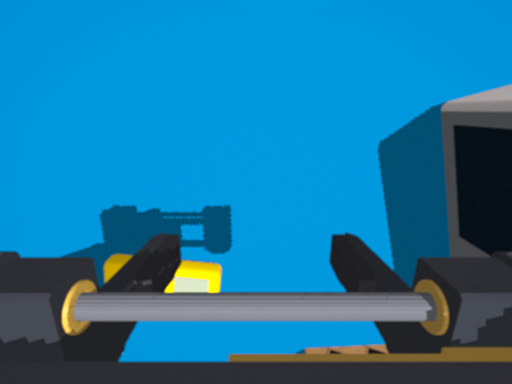

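```bash
cat > h.py <<'E'
import numpy as np, cv2
from scipy.spatial.transform import Rotation as R
from plant import r
def cam(n,s=None):
    c=r.calibration(n)
    if n=="wrist":
        s=s or r.get_state()
        T=np.eye(4);T[:3,:3]=R.from_quat(s["eef_rot"]).as_matrix();T[:3,3]=s["tool_pos"]
        M=T@c["mount"]; return c,M[:3,:3],M[:3,3]
    return c,R.from_quat(c["orientation"]).as_matrix(),np.array(c["eye"])
def ray(C,u,v):
    c,Rm,e=C
    d=np.stack([(np.asarray(u,float)-c["cx"])/c["fx"],(np.asarray(v,float)-c["cy"])/c["fy"],np.ones(np.shape(u))],-1)
    return e,d@Rm.T
def plane(C,u,v,z):
    e,d=ray(C,u,v); t=(z-e[2])/d[...,2]; return e+d*t[...,None]
def cloud(C,dep):
    v,u=np.mgrid[:dep.shape[0],:dep.shape[1]]
    e,d=ray(C,u,v); return e+d*dep[...,None]
def proj(C,P):
    c,Rm,e=C; q=(np.asarray(P)-e)@Rm
    return np.stack([c["fx"]*q[...,0]/q[...,2]+c["cx"],c["fy"]*q[...,1]/q[...,2]+c["cy"]],-1)
E
python3 - <<'E'
from h import *
p=cv2.imread("pics/a_top.png")
a=cv2.resize(p[130:220,270:340],None,fx=8,fy=6.6,interpolation=cv2.INTER_NEAREST)
a=cv2.resize(p[130:220,270:340],None,fx=6,fy=6,interpolation=cv2.INTER_NEAREST)
b=cv2.resize(p[160:235,125:190],None,fx=6,fy=6,interpolation=cv2.INTER_NEAREST)
b=cv2.copyMakeBorder(b,0,a.shape[0]-b.shape[0],0,0,cv2.BORDER_CONSTANT)
cv2.imwrite("pics/b.png",np.hstack([a,b])[:600,:800])
C=cam("top")
print(R.from_quat(r.get_state()["eef_rot"]).as_matrix().round(3))
D=np.load("pics/a_top.npy");P=cloud(C,D)
for n,(u,v) in dict(board=(300,172),spool=(237,178),jar=(250,122),drv=(233,290),tip=(236,243),bench=(210,210),pad=(312,206)).items(): print(n,P[v,u].round(4))
hsv=cv2.cvtColor(p,cv2.COLOR_BGR2HSV)
for nm,lo,hi in (("green",(40,60,20),(85,255,255)),("pink",(0,30,120),(12,140,255))):
    m=cv2.inRange(hsv,lo,hi); m[:, :270]=0;m[:,335:]=0;m[:135]=0;m[220:]=0
    if nm=="pink": m2=m
    cs,_=cv2.findContours(m,0,2); 
    for k in cs:
        if cv2.contourArea(k)>60: print(nm,cv2.contourArea(k),cv2.minAreaRect(k),cv2.boundingRect(k))
E
```

```text
[[-0.     0.26   0.966]
 [-0.001  0.966 -0.26 ]
 [-1.    -0.001  0.   ]]
board [ 0.6483 -0.1536  0.0467]
spool [ 0.6412 -0.0091  0.0316]
jar [ 0.7685 -0.0427  0.0476]
drv [0.3873 0.0053 0.0244]
tip [ 0.4925 -0.0028  0.0159]
bench [5.72e-01 5.83e-02 5.00e-04]
pad [ 0.5702 -0.178   0.0435]
green 965.0 ((298.8143615722656, 174.08970642089844), (42.854923248291016, 25.752452850341797), 80.90972137451172) (284, 152, 31, 45)
pink 385.5 ((302.6528625488281, 188.1462860107422), (45.66256332397461, 33.371337890625), 82.40535736083984) (289, 164, 34, 49)
pink 137.0 ((298.6097717285156, 154.98779296875), (16.896024703979492, 32.35643768310547), 83.6598129272461) (282, 145, 34, 18)
```

View pics/b.png

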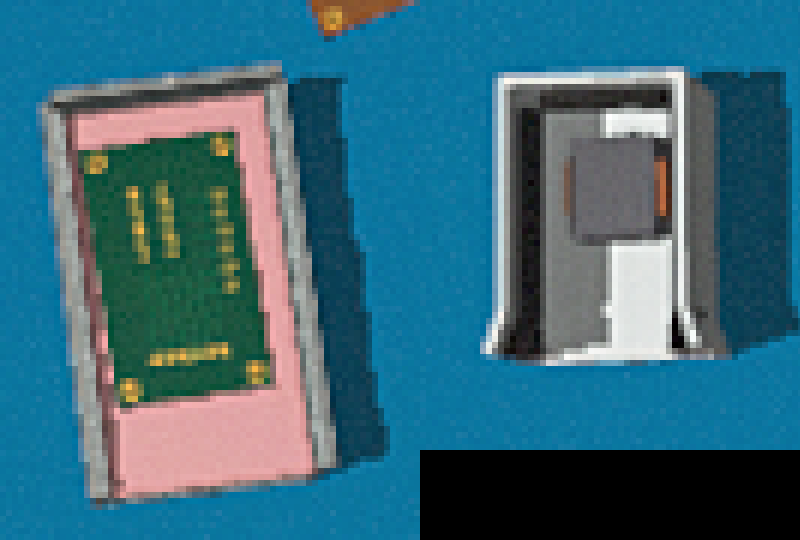

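```bash
python3 - <<'E'
from h import *
C=cam("top")
print("lip",plane(C,[289.5,323],[212.8,209.7],0.045))
print("board corners",plane(C,[283.2,309.2,316,290.5],[155.2,152,193.8,197.5],0.046))
o=lambda x,y:(125+(x-420)/6,160+y/6)
for q in ((500,75),(688,70),(490,352),(728,355)): print("ch",plane(C,*o(*q),0.058 if q[1]<100 else 0.03))
# chassis walls: top z=58
D=np.load("pics/a_top.npy");P=cloud(C,D)
sub=P[160:235,125:190]; m=(sub[...,2]>0.052)&(sub[...,2]<0.068)
q=sub[m]; print(m.sum(),q.min(0),q.max(0)); print(cv2.minAreaRect((q[:,:2]*1000).astype(np.float32)))
E
```

```text
lip [[ 0.55612409 -0.1267209   0.045     ]
 [ 0.56100915 -0.20226198  0.045     ]]
board corners [[ 0.68847901 -0.11674469  0.046     ]
 [ 0.69417318 -0.17637423  0.046     ]
 [ 0.5973939  -0.18792111  0.046     ]
 [ 0.59061483 -0.1301013   0.046     ]]
ch [0.6557272  0.21160019 0.058     ]
ch [0.65556555 0.1407103  0.058     ]
ch [0.55378516 0.22274405 0.03      ]
ch [0.5501032  0.13169525 0.03      ]
250 [0.55096103 0.13775108 0.05209169] [0.65608261 0.21595422 0.06308852]
((603.867431640625, 178.1645050048828), (103.84638214111328, 78.1185073852539), 1.509413242340088)
```

>>> {"api": "arm_command", "payload": {
  "plan": [
    [0.088,0,-0.036,0.049,0],
    [0.088,0,-0.036,0.049,0],
    [0.088,0,-0.036,0.049,0],
    [0.088,0,-0.036,0.049,0],
    [0.088,0,-0.036,0.049,0],
    [0.088,0,-0.036,0.049,0],
    [0.088,0,-0.036,0.049,0],
    [0.088,0,-0.036,0.049,0],
    [0.088,0,-0.034,0.047,0],
    [0.088,0,0,0,-0.13],
    [0.088,0,0,0,-0.13],
    [0.088,0,0,0,0]
  ]
}}

```text
clock: 1.65
tool_pos: [0.5025, 0.1783, 0.2385]
eef_rot: [0.002, 0.707, -0.002, 0.707]
contact_force: [-0.5, 0.6, -0.4]
opening: 0.998
```

```bash
python3 - <<'E'
from h import *
s=r.get_state(); print(s["clock"],s["tool_pos"],R.from_quat(s["eef_rot"]).as_matrix().round(4),s["contact_force"])
p,d=r.snapshot("wrist"); cv2.imwrite("pics/c.png",p[:,:,::-1]); np.savez("pics/c.npz",d=d,pos=s["tool_pos"],rot=s["eef_rot"])
E
```

```text
1.65 [0.50250122 0.17827529 0.23845071] [[-8.0e-04  4.6e-03  1.0e+00]
 [ 2.0e-04  1.0e+00 -4.6e-03]
 [-1.0e+00  2.0e-04 -8.0e-04]] [-0.54895541  0.6035879  -0.4034313 ]
```

View pics/c.png

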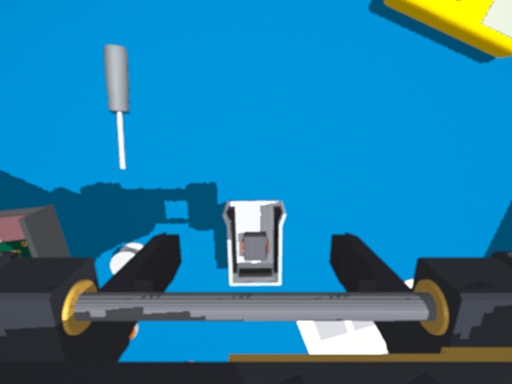

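```bash
python3 - <<'E'
from h import *
p=cv2.imread("pics/c.png"); Z=np.load("pics/c.npz"); s=dict(eef_rot=Z["rot"],tool_pos=Z["pos"]); C=cam("wrist",s)
cv2.imwrite("pics/c2.png",cv2.resize(p[190:295,205:305],None,fx=5.5,fy=5.5,interpolation=cv2.INTER_CUBIC))
P=cloud(C,Z["d"]); sub=P[190:295,205:305]; m=(sub[...,2]>0.052)&(sub[...,2]<0.068); q=sub[m]
print(np.median(q[:,2]),cv2.minAreaRect((q[:,:2]*1000).astype(np.float32)))
for v in range(200,290,4):
    row=P[v,205:305]; mm=(row[:,2]>0.054)&(row[:,2]<0.066)
    if mm.any(): y=row[mm]; print(v,y[:,0].mean().round(4),y[:,1].min().round(4),y[:,1].max().round(4),((y[:,1].min()+y[:,1].max())/2).round(4))
E
```

```text
0.05693121061143522 ((602.6614379882812, 177.6084442138672), (105.28268432617188, 79.72565460205078), 0.8776220679283142)
216 0.5532 0.1383 0.2154 0.1769
220 0.5587 0.1394 0.2131 0.1762
224 0.5638 0.1418 0.2119 0.1768
228 0.5691 0.143 0.2107 0.1768
232 0.5752 0.1427 0.2109 0.1768
236 0.5807 0.1425 0.211 0.1767
240 0.5865 0.1422 0.2112 0.1767
244 0.5922 0.1421 0.2114 0.1767
248 0.5983 0.1431 0.2115 0.1773
252 0.6042 0.1429 0.2116 0.1773
256 0.6102 0.1428 0.2118 0.1773
260 0.6162 0.1426 0.2119 0.1772
264 0.6215 0.1425 0.2119 0.1772
268 0.628 0.1436 0.2122 0.1779
272 0.6342 0.1434 0.2123 0.1779
276 0.6406 0.1432 0.2125 0.1779
280 0.6466 0.1431 0.2112 0.1771
284 0.653 0.1426 0.2113 0.177
```

View pics/c2.png

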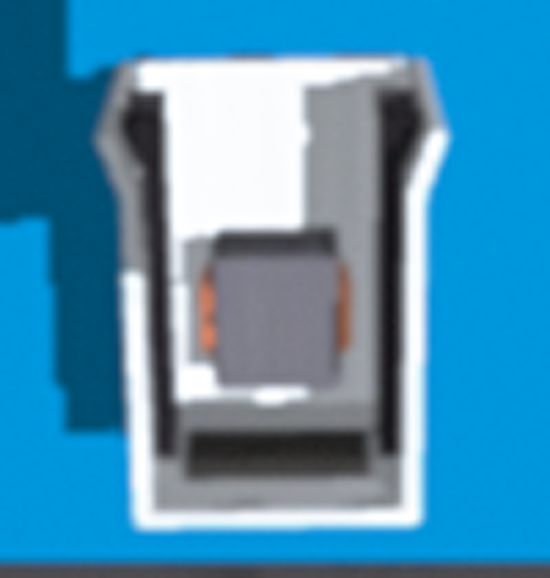

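>>> {"api": "arm_command", "payload": {
  "plan": [
    [0.088,0.0097,-0.0476,0.014,0],
    [0.088,0.0097,-0.0476,0.014,0],
    [0.088,0.0097,-0.0476,0.014,0],
    [0.088,0.0097,-0.0476,0.014,0],
    [0.088,0.0097,-0.0476,0.014,0],
    [0.088,0.0097,-0.0476,0.014,0],
    [0.088,0.0097,-0.0476,0.014,0],
    [0.088,0,0,0,-0.118],
    [0.088,0,0,0,0],
    [0.088,0,0,0,0]
  ]
}}

```text
clock: 2.95
tool_pos: [0.5998, -0.1536, 0.171]
eef_rot: [-0.04, 0.706, 0.041, 0.706]
contact_force: [1.1, 0.6, 0.5]
opening: 0.997
```

```bash
python3 - <<'E'
from h import *
s=r.get_state(); print(s["clock"],s["tool_pos"],R.from_quat(s["eef_rot"]).as_matrix().round(4),s["contact_force"])
p,d=r.snapshot("wrist"); cv2.imwrite("pics/d.png",p[:,:,::-1]); np.savez("pics/d.npz",d=d,pos=s["tool_pos"],rot=s["eef_rot"])
E
```

```text
2.95 [ 0.59979356 -0.15356619  0.17096972] [[ 1.000e-04 -1.141e-01  9.935e-01]
 [ 7.000e-04  9.935e-01  1.141e-01]
 [-1.000e+00  7.000e-04  2.000e-04]] [1.10631375 0.6194549  0.49609508]
```

View pics/d.png

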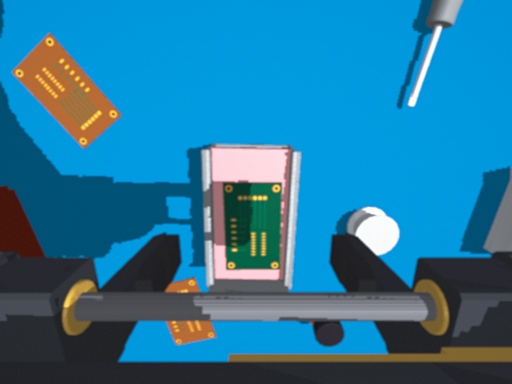

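```bash
python3 - <<'E'
from h import *
p=cv2.imread("pics/d.png"); Z=np.load("pics/d.npz"); s=dict(eef_rot=Z["rot"],tool_pos=Z["pos"]); C=cam("wrist",s)
cv2.imwrite("pics/d2.png",cv2.resize(p[140:295,190:310],None,fx=5,fy=3.8,interpolation=cv2.INTER_CUBIC))
hsv=cv2.cvtColor(p,cv2.COLOR_BGR2HSV)
m=cv2.inRange(hsv,(40,60,10),(88,255,140)); m[:170]=0;m[275:]=0;m[:,:210]=0;m[:,300:]=0
m=cv2.morphologyEx(m,cv2.MORPH_CLOSE,np.ones((5,5)))
k=max(cv2.findContours(m,0,2)[0],key=cv2.contourArea); ap=cv2.convexHull(k)[:,0,:].astype(float)
P=cloud(C,Z["d"]); print("board z",np.median(P[m>0][:,2]), "floor z",np.median(P[155:175,225:280,2]))
for z in (0.0465,):
    q=plane(C,ap[:,0],ap[:,1],z); rr=cv2.minAreaRect((q[:,:2]*1000).astype(np.float32)); print(z,rr,cv2.boxPoints(rr))
for (u,v) in ((213,147),(290,149)): print(plane(C,u,v,0.045))
sub=P[140:295,190:310]; w=(sub[...,2]>0.052)&(sub[...,2]<0.062); q=sub[w]; print(np.median(q[:,2]),cv2.minAreaRect((q[:,:2]*1000).astype(np.float32)))
E
```

```text
board z 0.04770657476646495 floor z 0.04525478724995968
0.0465 ((641.2623291015625, -151.75592041015625), (97.64745330810547, 58.42941665649414), 6.5010552406311035) [[ 589.4448  -128.25696]
 [ 596.0603  -186.31067]
 [ 693.07983 -175.25488]
 [ 686.46436 -117.20117]]
[ 0.56157531 -0.19937042  0.045     ]
[ 0.55500391 -0.12472359  0.045     ]
0.057226540330153924 ((633.2743530273438, -155.25595092773438), (149.65420532226562, 93.16079711914062), 5.385037899017334)
```

View pics/d2.png

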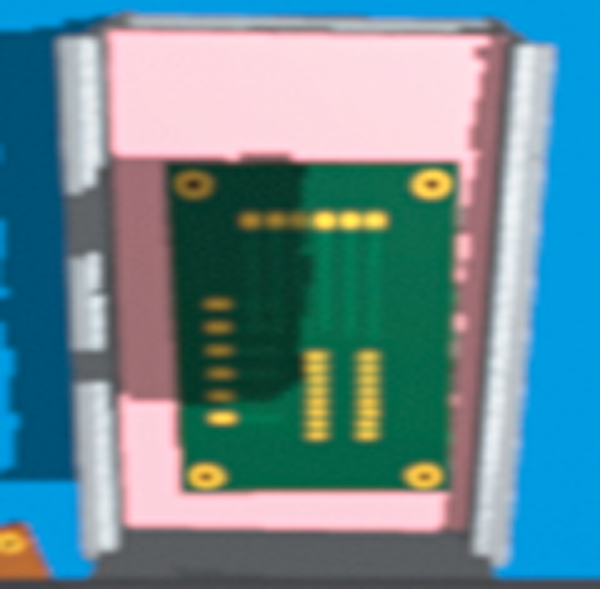

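>>> {"api": "arm_command", "payload": {
  "plan": [
    [0,0,-0.0015,0.025,0],
    [0,0,-0.0015,0.0245,0],
    [0,0.03,0,0,0],
    [0,0.03,0,0,0],
    [0,0.03,0,0,0],
    [0,0.012,0,0,0],
    [0,0,0,0,0],
    [0,0,0,0,0],
    [0,0,0,0,0]
  ],
  "force": 20
}}

```text
clock: 4.12
tool_pos: [0.6501, -0.1523, 0.0701]
eef_rot: [-0.041, 0.705, 0.041, 0.707]
contact_force: [0.3, -0.2, -0.2]
opening: 0.01
```

```bash
cat > f.py <<'E'
from h import *
def st(n=6,cam_="wrist"):
    F=[];T=[]
    for i in range(n):
        r.snapshot(cam_); s=r.get_state(); F.append(s["contact_force"]);T.append(s["tool_pos"])
    print("clk",round(s["clock"],2),"F",np.mean(F,0).round(2),"sd",np.std(F,0).round(2),"pos",np.mean(T,0).round(5),"sdp",np.std(T,0).round(5),"op",round(s["opening"],3),"M",s["moment"].round(2))
if __name__=="__main__": st(4)
E
python3 f.py
```

```text
clk 4.33 F [ 0.05 -0.2   0.05] sd [0.29 0.59 0.34] pos [ 0.64967 -0.15227  0.06959] sdp [1.5e-04 1.0e-05 2.2e-04] op 0.004 M [-0.01  0.01  0.07]
```

>>> {"api": "arm_command", "payload": {
  "plan": [
    [0,0.008,0,0,0],
    [0,0.007,0,0,0],
    [0,0.002,0,0,0],
    [0,0,0,0,0]
  ]
}}

```text
clock: 4.82
tool_pos: [0.649, -0.1521, 0.0514]
eef_rot: [-0.041, 0.706, 0.041, 0.706]
contact_force: [0.6, 0.6, 0.4]
opening: 0.005
```

>>> {"api": "arm_command", "payload": {
  "plan": [
    [0,0.001,0,0,0],
    [0,0.001,0,0,0],
    [0,0,0,0,0]
  ]
}}

```text
clock: 5.2
tool_pos: [0.6492, -0.1522, 0.0498]
eef_rot: [-0.041, 0.706, 0.041, 0.706]
contact_force: [0.4, -0.5, -0.1]
opening: 0.003
```

>>> {"api": "arm_command", "payload": {
  "plan": [
    [0,0.0005,0,0,0],
    [0,0,0,0,0]
  ]
}}

```text
clock: 5.45
tool_pos: [0.6492, -0.1521, 0.0493]
eef_rot: [-0.041, 0.706, 0.041, 0.706]
contact_force: [0.9, -0.3, 0.4]
opening: 0.003
```

>>> {"api": "arm_command", "payload": {
  "plan": [
    [0,0.0005,0,0,0],
    [0,0,0,0,0]
  ]
}}

```text
clock: 5.7
tool_pos: [0.6493, -0.1521, 0.0489]
eef_rot: [-0.041, 0.706, 0.041, 0.706]
contact_force: [-0.1, 0.4, 1.3]
opening: 0.003
```

>>> {"api": "arm_command", "payload": {
  "plan": [
    [0,0.0003,0,0,0],
    [0,0,0,0,0]
  ]
}}

```text
clock: 5.95
tool_pos: [0.6493, -0.1522, 0.0489]
eef_rot: [-0.041, 0.706, 0.041, 0.706]
contact_force: [-1.0, 0.2, 3.9]
opening: 0.006
```

>>> {"api": "arm_command", "payload": {
  "plan": [
    [0,0.0003,0,0,0],
    [0,0,0,0,0]
  ]
}}

```text
clock: 6.2
tool_pos: [0.6493, -0.1521, 0.0487]
eef_rot: [-0.041, 0.706, 0.041, 0.706]
contact_force: [-1.3, 0.2, 6.0]
opening: 0.008
```

```bash
python3 f.py
```

```text
clk 6.4 F [-1.52 -0.01  5.64] sd [0.37 0.36 0.42] pos [ 0.64931 -0.15216  0.04872] sdp [1.e-05 1.e-05 1.e-05] op 0.002 M [ 0.06  0.33 -0.01]
```

>>> {"api": "arm_command", "payload": {
  "plan": [
    [0,0,0,-0.002,0],
    [0,0,0,-0.002,0],
    [0,0,0,-0.002,0],
    [0,0,0,-0.002,0]
  ]
}}

```text
clock: 6.9
tool_pos: [0.6423, -0.153, 0.0488]
eef_rot: [-0.041, 0.705, 0.041, 0.707]
contact_force: [1.2, 1.0, 4.7]
opening: 0.008
```

```bash
python3 f.py; python3 - <<'E'
from h import *
s=r.get_state();p,d=r.snapshot("top"); cv2.imwrite("pics/e.png",cv2.resize(p[130:225,260:350,::-1],None,fx=6,fy=6,interpolation=cv2.INTER_CUBIC))
E
```

```text
clk 7.1 F [1.46 0.2  5.37] sd [0.29 0.43 0.24] pos [ 0.642   -0.15303  0.04875] sdp [2.e-05 2.e-05 1.e-05] op 0.006 M [ 0.06 -0.23 -0.03]
```

View pics/e.png

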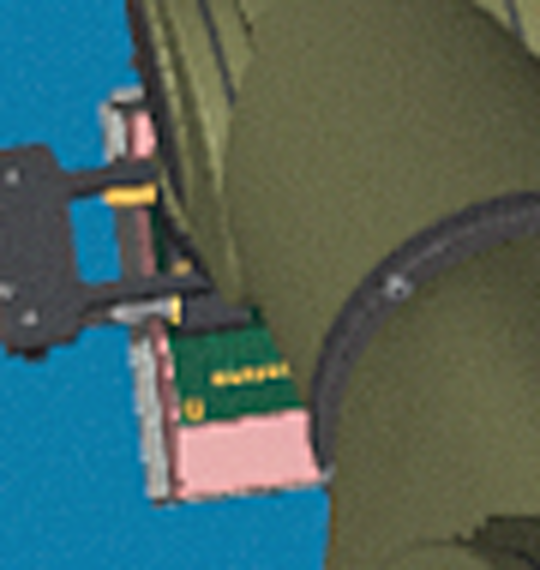

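```bash
cat > front.py <<'E'
from h import *
import sys
# distance of the visible front edge along board axis from the lip, from the top view
C=cam("top"); p,d=r.snapshot("top"); p=p[:,:,::-1].copy(); cv2.imwrite(sys.argv[1],cv2.resize(p[130:235,260:350],None,fx=5.5,fy=5.5,interpolation=cv2.INTER_CUBIC))
hsv=cv2.cvtColor(p,cv2.COLOR_BGR2HSV); m=cv2.inRange(hsv,(40,60,10),(88,255,140)); m[:140]=0;m[235:]=0;m[:,:275]=0;m[:,340:]=0
t=np.radians(6.5);ax=np.array([np.cos(t),np.sin(t)]);ay=np.array([-ax[1],ax[0]]);L=np.array([.5583,-.162])
v,u=np.nonzero(m); q=(plane(C,u,v,.0475)[:,:2]-L)@np.stack([ax,ay],1)
for y0 in range(-32,36,5):
    k=(q[:,1]*1000>=y0)&(q[:,1]*1000<y0+5)
    if k.sum()>3: print(y0,"front",(q[k,0].min()*1000).round(1), end="; ")
print("ymin/max",(q[:,1].min()*1000).round(1),(q[:,1].max()*1000).round(1))
E
python3 front.py pics/e2.png
python3 - <<'E'
import re
src=open('front.py').read().replace('p,d=r.snapshot("top"); p=p[:,:,::-1].copy()','p=cv2.imread("pics/a_top.png")').replace("sys.argv[1]","'pics/x.png'")
import os;os.chdir('.');exec(src)
E
```

```text
-17 front -26.5; -12 front 31.1; -7 front 29.8; -2 front 30.1; 3 front 31.1; 8 front 29.5; 13 front 30.1; 18 front 30.7; 23 front 29.8; 28 front 30.1; ymin/max -15.8 30.7
-32 front 47.2; -27 front 38.2; -22 front 41.7; -17 front 37.2; -12 front 38.2; -7 front 38.8; -2 front 37.2; 3 front 37.8; 8 front 38.5; 13 front 37.5; 18 front 37.8; 23 front 36.5; 28 front 36.8; ymin/max -27.7 31.4
```

>>> {"api": "arm_command", "payload": {
  "plan": [
    [0,0,0,-0.002,0],
    [0,0,0,-0.003,0],
    [0,0,0,-0.003,0],
    [0,0,0,-0.003,0],
    [0,0,0,-0.003,0],
    [0,0,0,-0.003,0],
    [0,0,0,-0.003,0]
  ]
}}

```text
clock: 8.07
tool_pos: [0.6225, -0.1553, 0.0488]
eef_rot: [-0.041, 0.705, 0.041, 0.707]
contact_force: [1.0, 0.0, 4.2]
opening: 0.008
```

```bash
python3 f.py; python3 front.py pics/e3.png
```

```text
clk 8.28 F [1.02 0.24 6.55] sd [0.43 0.36 0.51] pos [ 0.62199 -0.15537  0.04875] sdp [1.e-05 2.e-05 1.e-05] op 0.01 M [ 0.08 -0.17 -0.03]
-17 front 10.3; -12 front 10.6; -7 front 9.3; -2 front 9.7; 3 front 10.3; 8 front 11.2; 13 front 10.0; 18 front 10.3; 23 front 18.2; 28 front 9.3; ymin/max -19.7 30.5
```

Tracks the finger exactly (20 mm for 20 mm). Continuing.

>>> {"api": "arm_command", "payload": {
  "plan": [
    [0,0,0,-0.003,0],
    [0,0,0,-0.003,0],
    [0,0,0,-0.003,0],
    [0,0,0,-0.003,0],
    [0,0,0,-0.003,0],
    [0,0,0,-0.003,0],
    [0,0,0,-0.003,0]
  ]
}}

```text
clock: 9.2
tool_pos: [0.6017, -0.1577, 0.0488]
eef_rot: [-0.041, 0.705, 0.041, 0.707]
contact_force: [1.4, -0.2, 6.7]
opening: 0.003
```

```bash
python3 f.py; python3 front.py pics/e4.png
```

```text
clk 9.4 F [ 1.19 -0.14  6.26] sd [0.74 0.36 0.4 ] pos [ 0.60119 -0.15778  0.04876] sdp [1.e-05 1.e-05 2.e-05] op 0.005 M [ 0.07 -0.14 -0.02]
-17 front -10.4; -12 front -10.1; -7 front -11.7; -2 front -10.7; 3 front -10.1; 8 front -11.7; 13 front -11.0; 18 front -10.1; 23 front -11.7; 28 front -11.1; ymin/max -64.4 30.5
```

View pics/e4.png

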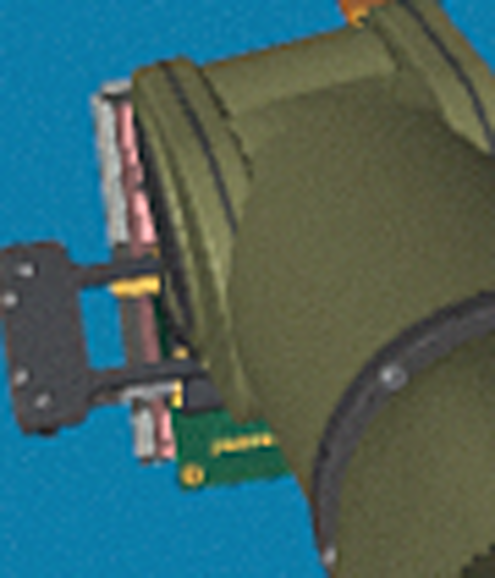

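>>> {"api": "arm_command", "payload": {
  "plan": [
    [0,0,0,-0.003,0],
    [0,0,0,-0.003,0],
    [0,0,0,-0.003,0],
    [0,0,0,-0.003,0],
    [0,0,0,-0.003,0],
    [0,0,0,-0.003,0],
    [0,0,0,-0.003,0],
    [0,0,0,-0.002,0]
  ]
}}

```text
clock: 10.45
tool_pos: [0.5788, -0.1604, 0.0488]
eef_rot: [-0.041, 0.705, 0.041, 0.707]
contact_force: [1.5, 1.7, 5.5]
opening: 0.006
```

```bash
python3 f.py; python3 front.py pics/e5.png
```

```text
clk 10.65 F [1.38 0.36 6.02] sd [0.42 0.18 0.41] pos [ 0.57854 -0.16041  0.04876] sdp [2.e-05 0.e+00 0.e+00] op 0.005 M [ 0.03 -0.27  0.  ]
-12 front -34.4; -7 front -34.1; -2 front -33.5; 3 front -32.9; 8 front -34.4; 13 front -33.5; 18 front -32.9; 23 front -34.5; 28 front -33.8; ymin/max -37.7 30.4
```

View pics/e5.png

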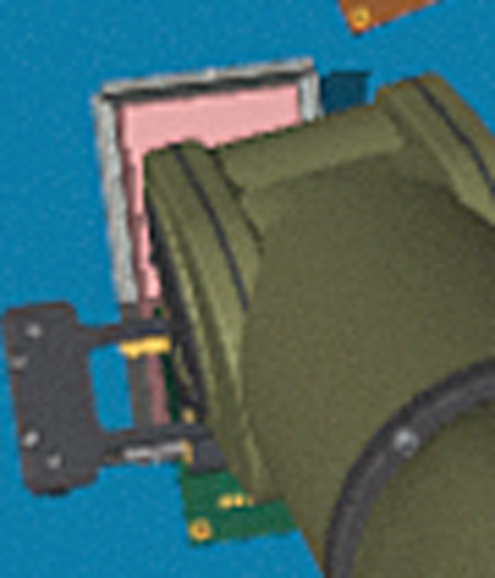

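>>> {"api": "arm_command", "payload": {
  "plan": [
    [0,-0.002,0,0,0],
    [0,-0.01,0,0,0],
    [0.088,-0.045,0,0,0],
    [0.088,-0.045,0,0,0],
    [0.088,0,0,-0.025,0],
    [0.088,0,0,-0.025,0],
    [0.088,0,0,0,0],
    [0.088,0,0,0,0],
    [0.088,0,0,0,0]
  ]
}}

```text
clock: 11.82
tool_pos: [0.5292, -0.1658, 0.1502]
eef_rot: [-0.041, 0.706, 0.041, 0.706]
contact_force: [-0.4, -0.9, -0.4]
opening: 0.774
```

```bash
python3 - <<'E'
from h import *
s=r.get_state(); print(s["clock"],s["tool_pos"],s["opening"],s["contact_force"])
p,d=r.snapshot("wrist"); p=p[:,:,::-1].copy();cv2.imwrite("pics/g.png",p); np.savez("pics/g.npz",d=d,pos=s["tool_pos"],rot=s["eef_rot"])
C=cam("wrist",s)
hsv=cv2.cvtColor(p,cv2.COLOR_BGR2HSV)
m=cv2.inRange(hsv,(40,60,10),(88,255,140)); m[:100]=0;m[285:]=0;m[:,:190]=0;m[:,320:]=0
m=cv2.morphologyEx(m,cv2.MORPH_CLOSE,np.ones((5,5)))
k=max(cv2.findContours(m,0,2)[0],key=cv2.contourArea); ap=cv2.convexHull(k)[:,0,:].astype(float)
P=cloud(C,d); print("board z",np.median(P[m>0][:,2]))
q=plane(C,ap[:,0],ap[:,1],.0485); rr=cv2.minAreaRect((q[:,:2]*1000).astype(np.float32)); print(rr,cv2.boxPoints(rr), "px",cv2.boundingRect(k))
E
```

```text
11.825 [ 0.52920013 -0.16578597  0.15015329] 0.7737440953045444 [-0.40500446 -0.87833428 -0.43827285]
board z 0.047667012390945146
((569.5870361328125, -160.37571716308594), (96.66622924804688, 59.40119934082031), 6.580974102020264) [[ 518.16846 -136.41014]
 [ 524.9763  -195.41994]
 [ 621.0056  -184.3413 ]
 [ 614.19775 -125.3315 ]] px (225, 189, 63, 91)
```

View pics/g.png

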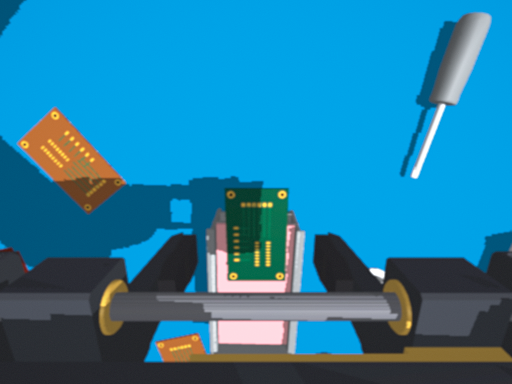

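>>> {"api": "arm_command", "payload": {
  "plan": [
    [0.088,0.02,0.0007,0.0039,0],
    [0.088,0.03,0,0,0],
    [0.088,0.025,0,0,0],
    [0.088,0.02,0,0,0],
    [0.088,0.015,0,0,0],
    [0.088,0.0115,0,0,0],
    [0.088,0,0,0,0],
    [0.088,0,0,0,0]
  ],
  "force": 10
}}

```text
clock: 12.88
tool_pos: [0.5322, -0.1651, 0.0292]
eef_rot: [-0.041, 0.706, 0.041, 0.706]
contact_force: [0.7, 0.4, 0.4]
opening: 0.995
```

```bash
python3 - <<'E'
from h import *
s=r.get_state(); print(s["clock"],s["tool_pos"],s["opening"],s["contact_force"])
p,d=r.snapshot("wrist"); p=p[:,:,::-1].copy();cv2.imwrite("pics/i.png",p)
p,d=r.snapshot("side"); p=p[:,:,::-1].copy();cv2.imwrite("pics/i2.png",cv2.resize(p[140:260,180:330],None,fx=5,fy=5,interpolation=cv2.INTER_CUBIC))
E
```

```text
12.875 [ 0.53224622 -0.16512437  0.02915653] 0.9950332242925014 [0.73662885 0.36970994 0.40470308]
```

View pics/i.png

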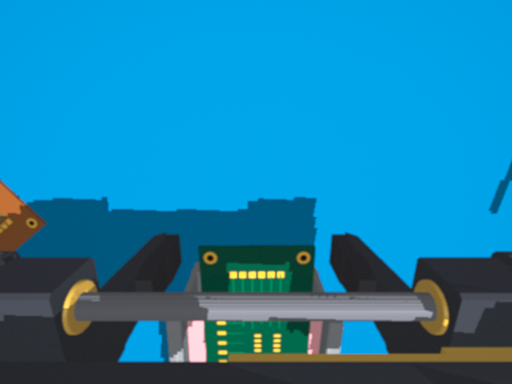

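View pics/i2.png

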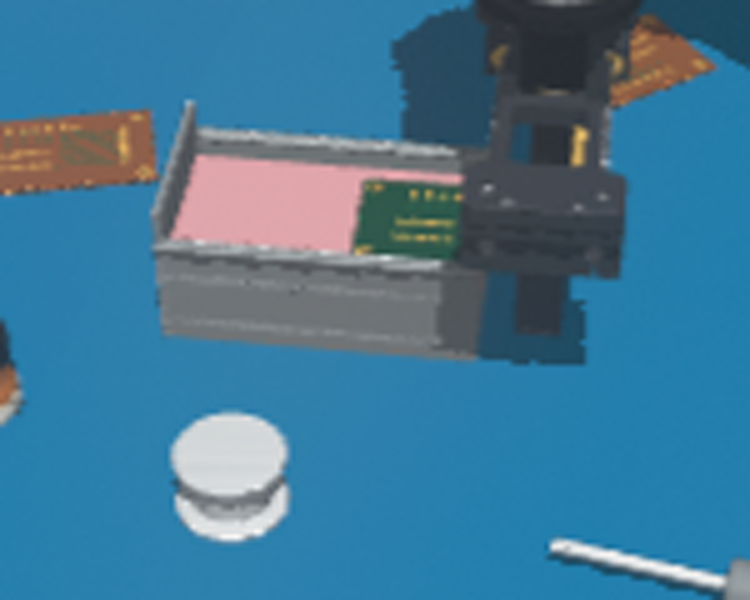

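>>> {"api": "arm_command", "payload": {
  "plan": [
    [0.075,0,0,0,0],
    [0.065,0,0,0,0],
    [0.055,0,0,0,0],
    [0.055,0,0,0,0],
    [0.055,0,0,0,0],
    [0.055,0,0,0,0]
  ],
  "force": 15
}}

```text
clock: 13.72
tool_pos: [0.5318, -0.1651, 0.0287]
eef_rot: [-0.041, 0.706, 0.041, 0.706]
contact_force: [0.5, -0.5, 0.2]
opening: 0.67
```

```bash
python3 f.py
```

```text
clk 13.93 F [ 0.06 -0.12  0.37] sd [0.36 0.46 0.34] pos [ 0.53189 -0.16506  0.0287 ] sdp [1.e-05 1.e-05 2.e-05] op 0.668 M [-0.04 -0.03  0.04]
```

>>> {"api": "arm_command", "payload": {
  "plan": [
    [0.05,-0.002,0,0,0],
    [0.05,-0.006,0,0,0],
    [0.05,-0.01,0,0,0],
    [0.05,-0.01,0,0,0],
    [0.05,-0.01,0,0,0],
    [0.05,-0.006,0,0,0],
    [0.05,0,0,0,0]
  ]
}}

```text
clock: 14.8
tool_pos: [0.5321, -0.1652, 0.0733]
eef_rot: [-0.041, 0.706, 0.041, 0.706]
contact_force: [-0.3, -0.8, -0.5]
opening: 0.671
```

```bash
python3 f.py;python3 - <<'E'
from h import *
p,d=r.snapshot("wrist"); p=p[:,:,::-1].copy();cv2.imwrite("pics/j.png",p)
s=r.get_state();np.savez("pics/j.npz",d=d,pos=s["tool_pos"],rot=s["eef_rot"])
p,d=r.snapshot("side"); p=p[:,:,::-1].copy();cv2.imwrite("pics/j2.png",cv2.resize(p[140:260,180:330],None,fx=5,fy=5,interpolation=cv2.INTER_CUBIC))
E
```

```text
clk 15.0 F [-0.35  0.13  0.01] sd [0.57 0.13 0.42] pos [ 0.53169 -0.16504  0.07256] sdp [1.2e-04 3.0e-05 1.9e-04] op 0.673 M [ 0.06 -0.01 -0.04]
```

View pics/j.png

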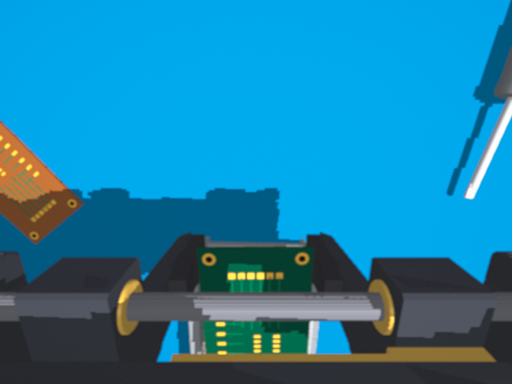

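View pics/j2.png

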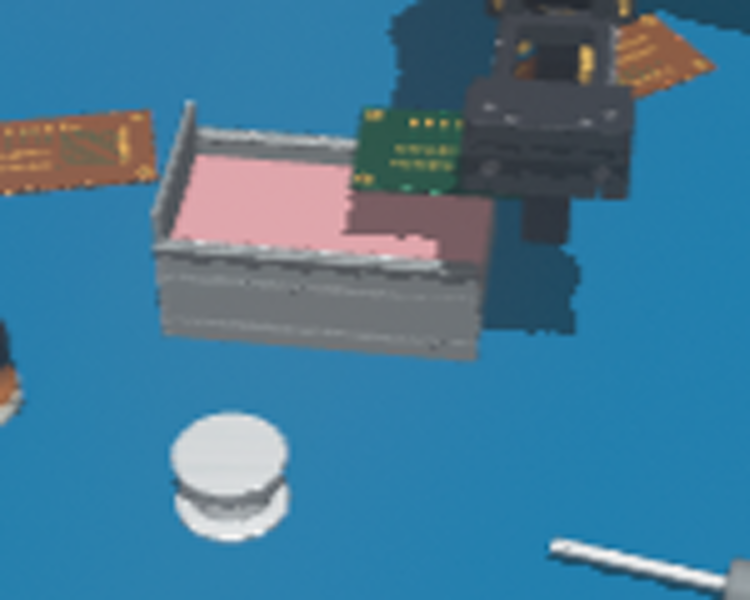

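```bash
cat > pitch.py <<'E'
from h import *
import sys
def meas(n,box,tag):
    s=r.get_state(); p,d=r.snapshot(n); p=p[:,:,::-1].copy(); cv2.imwrite(f"pics/{tag}_{n}.png",p)
    C=cam(n,s if n=="wrist" else None); hsv=cv2.cvtColor(p,cv2.COLOR_BGR2HSV)
    m=cv2.inRange(hsv,(40,60,10),(88,255,150)); k=np.zeros_like(m); k[box[1]:box[3],box[0]:box[2]]=255; m&=k
    P=cloud(C,d)[(m>0)&(d>0)]
    q=P-s["tool_pos"]; Rt=R.from_quat(s["eef_rot"]).as_matrix(); q=q@Rt   # tool coords
    g=np.abs(q[:,0]+0.019)<0.02; q=q[g]
    A=np.c_[np.ones(len(q)),q[:,2],q[:,1]]; c,*_=np.linalg.lstsq(A,-q[:,0],rcond=None)
    print(n,len(q),"height over tip at pad %.4f slope back %.4f side %.4f"%tuple(c),"tool z",np.percentile(q[:,2],[0.5,99.5]).round(4),"tool y",np.percentile(q[:,1],[0.5,99.5]).round(4))
E
python3 - <<'E'
from pitch import *
meas("wrist",(195,235,320,365),"k"); meas("side",(240,150,300,190),"k"); meas("top",(270,140,340,240),"k")
E
```

```text
wrist 7306 height over tip at pad 0.0188 slope back -0.0053 side 0.0000 tool z [-0.0113  0.0576] tool y [-0.0299  0.0293]
side 294 height over tip at pad 0.0177 slope back 0.0006 side 0.0063 tool z [0.0412 0.0875] tool y [-0.0274  0.0341]
top 61 height over tip at pad 0.0190 slope back 0.0069 side 0.0112 tool z [0.0193 0.0901] tool y [-0.0268  0.0305]
```

>>> {"api": "arm_command", "payload": {
  "plan": [
    [0.05,-0.01,0,0,0],
    [0.05,-0.015,0,0,0.05],
    [0.05,-0.005,0,0,0.052],
    [0.05,0,0.02,-0.006,0],
    [0.05,0,0.04,-0.01,0],
    [0.05,0,0.045,-0.012,0],
    [0.05,0,0.045,-0.012,0],
    [0.05,0,0.045,-0.012,0],
    [0.05,0,0.045,-0.012,0],
    [0.05,0,0.045,-0.012,0],
    [0.05,0,0.037,-0.008,0],
    [0.05,0,0.02,-0.004,0]
  ]
}}

```text
clock: 16.75
tool_pos: [0.4389, 0.1787, 0.1032]
eef_rot: [-0.005, 0.707, 0.006, 0.707]
contact_force: [0.1, -0.5, -0.5]
opening: 0.67
```

>>> {"api": "arm_command", "payload": {
  "plan": [
    [0.05,0,0,0,0],
    [0.05,0,0,0,0],
    [0.05,0,0,0,0]
  ]
}}

```text
clock: 17.12
tool_pos: [0.4397, 0.1742, 0.1028]
eef_rot: [-0.004, 0.707, 0.003, 0.707]
contact_force: [-0.1, -0.3, -0.2]
opening: 0.672
```

```bash
python3 f.py;python3 - <<'E'
from h import *
s=r.get_state();print(R.from_quat(s["eef_rot"]).as_matrix().round(4))
for n in ("wrist","side","top"):
    p,d=r.snapshot(n); p=p[:,:,::-1].copy();cv2.imwrite(f"pics/l_{n}.png",p);np.savez(f"pics/l_{n}.npz",d=d,pos=s["tool_pos"],rot=s["eef_rot"])
p=cv2.imread("pics/l_side.png"); cv2.imwrite("pics/l_s.png",cv2.resize(p[200:350,150:310],None,fx=4,fy=4,interpolation=cv2.INTER_CUBIC))
p=cv2.imread("pics/l_top.png"); cv2.imwrite("pics/l_t.png",cv2.resize(p[160:300,100:250],None,fx=4,fy=4,interpolation=cv2.INTER_CUBIC))
E
```

```text
clk 17.32 F [-0.18 -0.04 -0.43] sd [0.62 0.35 0.5 ] pos [0.43959 0.17472 0.10274] sdp [7.0e-05 2.8e-04 3.0e-05] op 0.668 M [-0.02  0.    0.01]
[[-0.000e+00 -1.190e-02  9.999e-01]
 [-1.000e-04  9.999e-01  1.190e-02]
 [-1.000e+00 -1.000e-04 -0.000e+00]]
```

View pics/l_wrist.png

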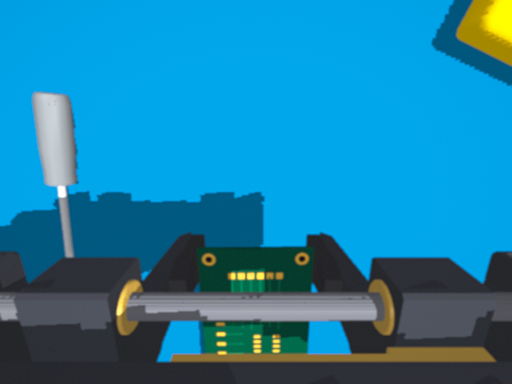

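View pics/l_s.png

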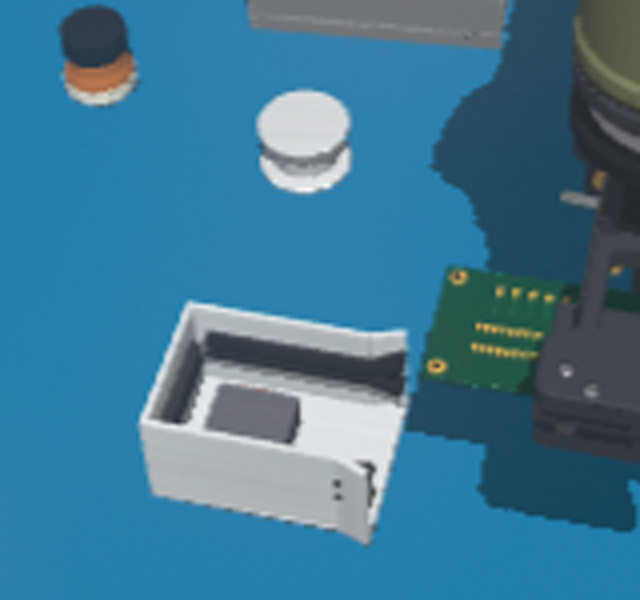

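View pics/l_t.png

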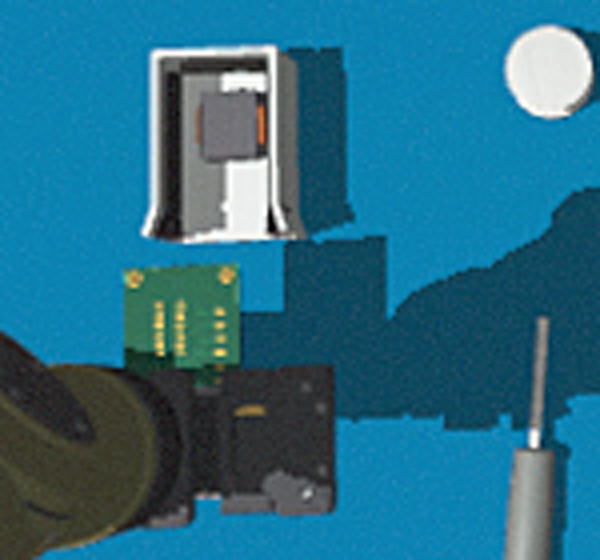

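```bash
python3 - <<'E'
from h import *
from pitch import *
meas("wrist",(190,235,325,365),"m"); meas("side",(245,260,300,305),"m"); meas("top",(120,215,170,260),"m")
for n,box in (("top",(130,165,185,225)),("side",(180,270,260,340))):
    C=cam(n); Z=np.load(f"pics/l_{n}.npz"); P=cloud(C,Z["d"])
    sub=P[box[1]:box[3],box[0]:box[2]].reshape(-1,3); q=sub[(sub[:,2]>0.05)&(sub[:,2]<0.066)&(sub[:,0]>.54)]
    print(n,np.median(q[:,2]),cv2.minAreaRect((q[:,:2]*1000).astype(np.float32)),q.min(0),q.max(0))
    for x in np.arange(.575,.65,.01):
        k=(abs(q[:,0]-x)<.005); 
        if k.sum()>3: print(x.round(3),np.percentile(q[k,1],[1,99]).round(4),np.percentile(q[k,1],[1,99]).mean().round(4))
Z=np.load("pics/l_top.npz");C=cam("top");p=cv2.imread("pics/l_top.png");hsv=cv2.cvtColor(p,cv2.COLOR_BGR2HSV)
m=cv2.inRange(hsv,(40,60,10),(88,255,150));m[:220]=0;m[252:]=0;m[:,:125]=0;m[:,165:]=0
for v in range(228,250,3):
    u=np.nonzero(m[v])[0]; print(v,plane(C,[u.min()-.5,u.max()+.5],[v,v],.1235)[:,:2].round(4).tolist())
E
```

```text
wrist 7183 height over tip at pad 0.0188 slope back -0.0059 side 0.0002 tool z [-0.0111  0.0576] tool y [-0.03   0.029]
side 729 height over tip at pad 0.0188 slope back -0.0108 side -0.0009 tool z [0.0333 0.0883] tool y [-0.0272  0.0324]
top 655 height over tip at pad 0.0200 slope back -0.0036 side 0.0034 tool z [0.0286 0.09  ] tool y [-0.0285  0.0305]
top 0.05748517892553917 ((603.2764282226562, 176.9488067626953), (104.73075866699219, 78.54759979248047), 0.27418678998947144) [0.55073317 0.13743331 0.05004446] [0.65575438 0.21598223 0.06256354]
0.575 [0.142  0.2122] 0.1771
0.585 [0.1418 0.2118] 0.1768
0.595 [0.1421 0.2119] 0.177
0.605 [0.1418 0.2125] 0.1771
0.615 [0.1421 0.2119] 0.177
0.625 [0.1421 0.2121] 0.1771
0.635 [0.1423 0.2135] 0.1779
0.645 [0.1424 0.2127] 0.1775
side 0.05546182536319455 ((603.5360107421875, 180.03407287597656), (104.22982025146484, 79.587158203125), 1.3223820924758911) [0.55057155 0.13906168 0.05001694] [0.65553643 0.21864449 0.05974058]
0.575 [0.1431 0.215 ] 0.1791
0.585 [0.1438 0.2142] 0.179
0.595 [0.1436 0.2148] 0.1792
0.605 [0.1437 0.2146] 0.1792
0.615 [0.1435 0.2155] 0.1795
0.625 [0.1441 0.2146] 0.1793
0.635 [0.1437 0.2153] 0.1795
0.645 [0.1439 0.2162] 0.18
228 [[0.5265, 0.1991], [0.5251, 0.1471]]
231 [[0.5205, 0.2074], [0.5189, 0.1471]]
234 [[0.5143, 0.2073], [0.5127, 0.147]]
237 [[0.5081, 0.2072], [0.5065, 0.147]]
240 [[0.5019, 0.2071], [0.5003, 0.147]]
243 [[0.4957, 0.2071], [0.4941, 0.147]]
246 [[0.4896, 0.207], [0.488, 0.147]]
249 [[0.4834, 0.2049], [0.4818, 0.1469]]
```

>>> {"api": "arm_command", "payload": {
  "plan": [
    [0.05,0.01,0,0,0],
    [0.05,0.02,0,0,0],
    [0.05,0.02,0,0,0],
    [0.05,0.018,0,0,0],
    [0.05,0.012,0,0,0],
    [0.05,0.0057,0,0,0],
    [0.05,0,0,0,0],
    [0.05,0,0,0,0]
  ]
}}

```text
clock: 18.62
tool_pos: [0.4396, 0.1759, 0.0174]
eef_rot: [-0.004, 0.707, 0.005, 0.707]
contact_force: [-0.2, 0.2, -0.3]
opening: 0.674
```

```bash
python3 f.py;python3 - <<'E'
from h import *
p,d=r.snapshot("side");p=p[:,:,::-1]; cv2.imwrite("pics/n_s.png",cv2.resize(p[220:350,170:310],None,fx=4.6,fy=4.6,interpolation=cv2.INTER_CUBIC))
from pitch import *
meas("side",(240,250,300,320),"n");meas("top",(120,210,175,260),"n")
E
```

```text
clk 18.82 F [ 0.56 -0.48 -0.33] sd [0.34 0.46 0.46] pos [0.4396  0.17586 0.01746] sdp [2.e-05 1.e-05 3.e-05] op 0.672 M [ 0.04  0.02 -0.02]
side 538 height over tip at pad 0.0190 slope back -0.0125 side 0.0110 tool z [0.0177 0.0885] tool y [-0.0273  0.0214]
top 549 height over tip at pad 0.0203 slope back -0.0082 side -0.0019 tool z [0.0316 0.0906] tool y [-0.0279  0.0299]
```

View pics/n_s.png

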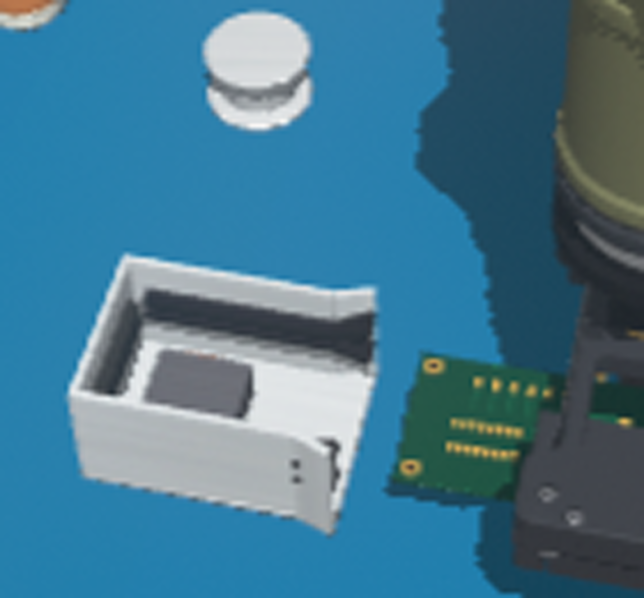

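>>> {"api": "arm_command", "payload": {
  "plan": [
    [0.05,0,-0.0008,0.004,0],
    [0.05,0,0,0.006,0],
    [0.05,0,0,0.006,0],
    [0.05,0,0,0.006,0],
    [0.05,0,0,0.006,0],
    [0.05,0,0,0.004,0],
    [0.05,0,0,0,0]
  ]
}}

```text
clock: 19.85
tool_pos: [0.4717, 0.1754, 0.017]
eef_rot: [-0.004, 0.707, 0.005, 0.707]
contact_force: [-0.0, 0.3, -0.6]
opening: 0.67
```

```bash
python3 f.py;python3 - <<'E'
from h import *
p,d=r.snapshot("side");p=p[:,:,::-1]; a=cv2.resize(p[230:340,180:290],None,fx=4,fy=4,interpolation=cv2.INTER_CUBIC)
p,d=r.snapshot("top");p=p[:,:,::-1]; b=cv2.resize(p[160:250,110:198],None,fx=4,fy=4.888,interpolation=cv2.INTER_CUBIC)
b=cv2.resize(p[150:260,110:198],None,fx=4,fy=4,interpolation=cv2.INTER_CUBIC)
cv2.imwrite("pics/o.png",np.hstack([a,b]))
E
```

```text
clk 20.05 F [-0.39  0.08  0.18] sd [0.73 0.35 0.76] pos [0.47107 0.17537 0.01699] sdp [1.3e-04 3.0e-05 1.0e-05] op 0.667 M [0.07 0.06 0.03]
```

View pics/o.png

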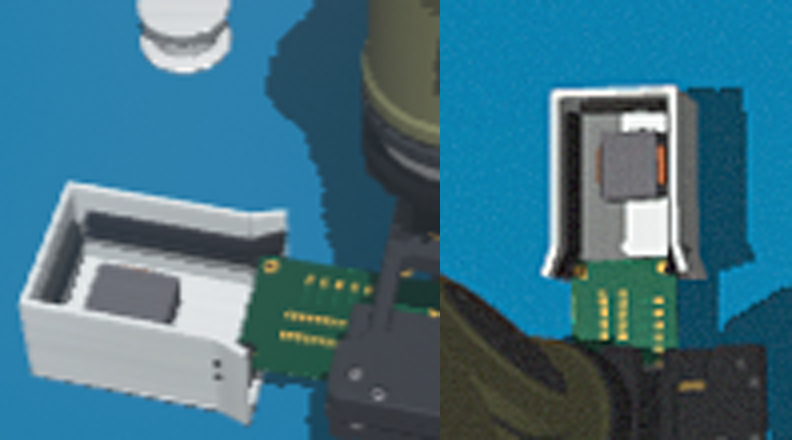

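>>> {"api": "arm_command", "payload": {
  "plan": [
    [0.05,-0.0004,0,0.004,0],
    [0.05,0,0,0.004,0],
    [0.05,0,0,0.004,0],
    [0.05,0,0,0.004,0],
    [0.05,0,0,0,0]
  ]
}}

```text
clock: 20.78
tool_pos: [0.4878, 0.1756, 0.0174]
eef_rot: [-0.004, 0.707, 0.005, 0.707]
contact_force: [-0.7, 1.0, 0.2]
opening: 0.667
```

```bash
python3 f.py
```

```text
clk 20.98 F [ 0.19 -0.04 -0.19] sd [0.67 0.32 0.55] pos [0.48723 0.17558 0.01739] sdp [1.4e-04 1.0e-05 1.0e-05] op 0.666 M [ 0.02  0.02 -0.07]
```

No contact forces. Rear edge is now about 25 mm in; continuing.

>>> {"api": "arm_command", "payload": {
  "plan": [
    [0.05,0,0,0.004,0],
    [0.05,0,0,0.004,0],
    [0.05,0,0,0.004,0],
    [0.05,0,0,0.003,0],
    [0.05,0,0,0,0]
  ]
}}

```text
clock: 21.6
tool_pos: [0.5026, 0.1758, 0.0174]
eef_rot: [-0.004, 0.707, 0.005, 0.707]
contact_force: [0.3, -0.1, 0.7]
opening: 0.669
```

>>> {"api": "arm_command", "payload": {
  "plan": [
    [0.05,0,0,0.004,0],
    [0.05,0,0,0.004,0],
    [0.05,0,0,0.004,0],
    [0.05,0,0,0.003,0],
    [0.05,0,0,0,0]
  ]
}}

```text
clock: 22.22
tool_pos: [0.5176, 0.1759, 0.0174]
eef_rot: [-0.004, 0.707, 0.005, 0.707]
contact_force: [-0.0, -0.4, -0.9]
opening: 0.676
```

```bash
python3 f.py;python3 - <<'E'
from h import *
p,d=r.snapshot("side");p=p[:,:,::-1]; a=cv2.resize(p[230:340,180:290],None,fx=4,fy=4,interpolation=cv2.INTER_CUBIC)
p,d=r.snapshot("top");p=p[:,:,::-1]; b=cv2.resize(p[150:260,110:198],None,fx=4,fy=4,interpolation=cv2.INTER_CUBIC)
cv2.imwrite("pics/q.png",np.hstack([a,b]))
E
```

```text
clk 22.43 F [ 0.06 -0.16 -0.31] sd [0.6  0.24 0.62] pos [0.51717 0.17599 0.01738] sdp [1.e-04 2.e-05 0.e+00] op 0.67 M [ 0.02  0.07 -0.02]
```

View pics/q.png

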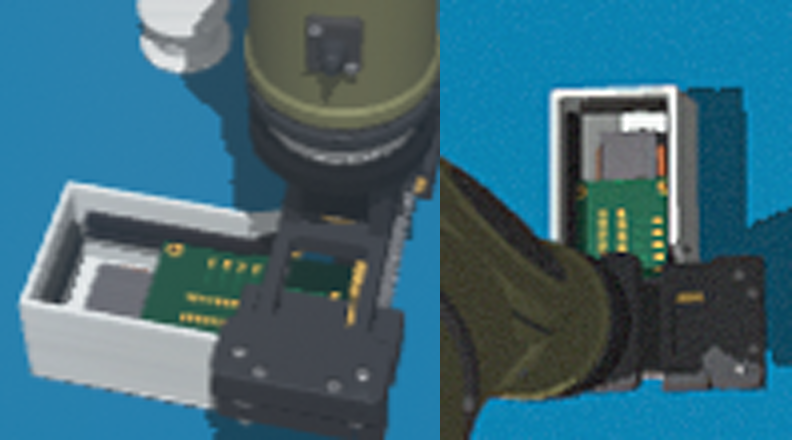

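>>> {"api": "arm_command", "payload": {
  "plan": [
    [0.05,0,0,0.004,0],
    [0.05,0,0,0.004,0],
    [0.05,0,0,0.004,0],
    [0.05,0,0,0.003,0],
    [0.05,0,0,0,0]
  ]
}}

```text
clock: 23.15
tool_pos: [0.5326, 0.1761, 0.0174]
eef_rot: [-0.005, 0.707, 0.005, 0.707]
contact_force: [0.5, 1.6, 0.5]
opening: 0.668
```

```bash
python3 f.py
```

```text
clk 23.35 F [ 0.31 -0.09 -0.33] sd [0.41 0.5  0.41] pos [0.53218 0.17618 0.01739] sdp [9.e-05 2.e-05 2.e-05] op 0.669 M [0.02 0.03 0.01]
```

>>> {"api": "arm_command", "payload": {
  "plan": [
    [0.05,0.0005,0,0,0],
    [0.05,0.0003,0,0,0],
    [0.05,0,0,0,0]
  ]
}}

```text
clock: 23.72
tool_pos: [0.5323, 0.1762, 0.0166]
eef_rot: [-0.005, 0.707, 0.005, 0.707]
contact_force: [-0.1, 0.2, 0.4]
opening: 0.669
```

```bash
python3 f.py
```

```text
clk 23.93 F [ 0.08 -0.56 -0.45] sd [0.51 0.49 0.4 ] pos [0.5323  0.17621 0.01662] sdp [1.e-05 1.e-05 1.e-05] op 0.667 M [ 0.01 -0.   -0.03]
```

>>> {"api": "arm_command", "payload": {
  "plan": [
    [0.05,0.0004,0,0,0],
    [0.05,0,0,0,0]
  ]
}}

```text
clock: 24.18
tool_pos: [0.5324, 0.1762, 0.0162]
eef_rot: [-0.005, 0.707, 0.005, 0.707]
contact_force: [0.1, 0.0, 0.5]
opening: 0.669
```

```bash
python3 f.py
```

```text
clk 24.38 F [ 0.02 -0.11 -0.21] sd [0.34 0.62 0.57] pos [0.53235 0.17622 0.01624] sdp [1.e-05 1.e-05 1.e-05] op 0.669 M [ 0.03  0.   -0.01]
```

>>> {"api": "arm_command", "payload": {
  "plan": [
    [0.05,0.0003,0,0,0],
    [0.05,0,0,0,0],
    [0.065,0,0,0,0],
    [0.07,0,0,0,0],
    [0.08,0,0,0,0],
    [0.088,0,0,0,0],
    [0.088,0,0,0,0]
  ]
}}

```text
clock: 25.25
tool_pos: [0.5323, 0.1762, 0.0159]
eef_rot: [-0.005, 0.707, 0.005, 0.707]
contact_force: [-0.4, 0.0, 1.1]
opening: 1.001
```

```bash
python3 f.py;python3 - <<'E'
from h import *
p,d=r.snapshot("side");p=p[:,:,::-1]; a=cv2.resize(p[230:340,180:290],None,fx=4,fy=4,interpolation=cv2.INTER_CUBIC)
p,d=r.snapshot("wrist");p=p[:,:,::-1]; b=cv2.resize(p[200:384,170:340],None,fx=2.1,fy=2.39,interpolation=cv2.INTER_CUBIC)[:440]
cv2.imwrite("pics/s.png",np.hstack([a,b]))
E
```

```text
clk 25.45 F [ 0.07  0.16 -0.08] sd [0.37 0.1  0.4 ] pos [0.53233 0.17621 0.01591] sdp [0.e+00 2.e-05 0.e+00] op 1.0 M [-0.02  0.01  0.02]
```

View pics/s.png

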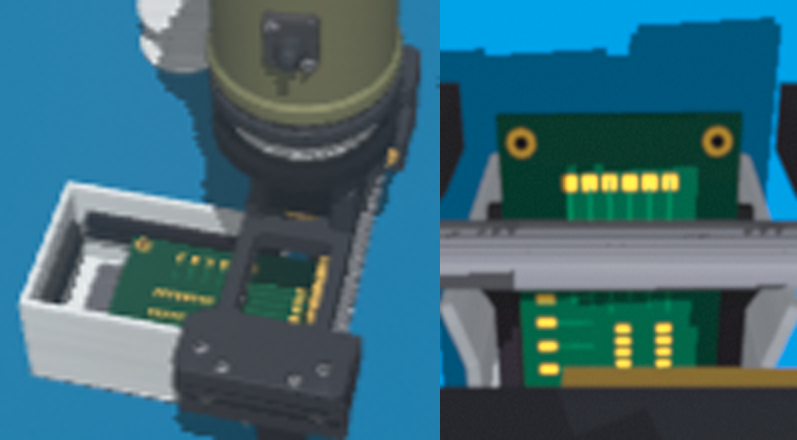

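>>> {"api": "arm_command", "payload": {
  "plan": [
    [0.088,0,0,-0.01,0],
    [0.088,0,0,-0.015,0],
    [0.088,0,0,-0.015,0],
    [0.05,-0.004,0,-0.005,0],
    [0.02,-0.004,0,0,0],
    [0,0,0,0,0],
    [0,0,0,0,0],
    [0,0,0,0,0],
    [0,0,0,0,0]
  ]
}}

```text
clock: 26.68
tool_pos: [0.4874, 0.1756, 0.0238]
eef_rot: [-0.005, 0.707, 0.005, 0.707]
contact_force: [-0.7, 0.2, 0.8]
opening: 0.342
```

```bash
python3 f.py;python3 - <<'E'
from h import *
s=r.get_state()
p,d=r.snapshot("side");p=p[:,:,::-1]; a=cv2.resize(p[230:340,180:290],None,fx=4,fy=4,interpolation=cv2.INTER_CUBIC)
C=cam("top")
p,d=r.snapshot("top");p=p[:,:,::-1]; b=cv2.resize(p[150:260,110:198],None,fx=4,fy=4,interpolation=cv2.INTER_CUBIC)
cv2.imwrite("pics/t.png",np.hstack([a,b]))
E
```

```text
clk 26.88 F [ 0.33 -0.23 -0.09] sd [0.24 0.57 0.48] pos [0.48732 0.17557 0.02384] sdp [2.e-05 2.e-05 2.e-05] op 0.159 M [ 0.02 -0.02 -0.02]
```

View pics/t.png

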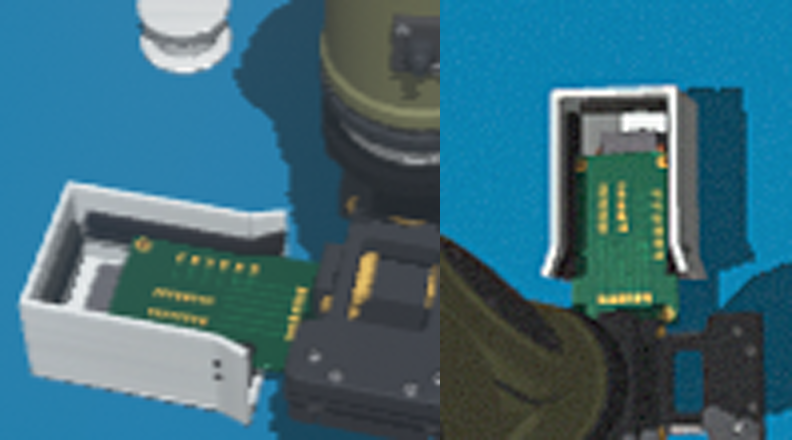

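>>> {"api": "arm_command", "payload": {
  "plan": [
    [0,0,0,0.005,0],
    [0,0,0,0.005,0],
    [0,0,0,0.004,0],
    [0,0,0,0.003,0],
    [0,0,0,0.003,0],
    [0,0,0,0.003,0],
    [0,0,0,0.002,0],
    [0,0,0,0,0]
  ]
}}

```text
clock: 27.98
tool_pos: [0.5124, 0.1759, 0.0239]
eef_rot: [-0.005, 0.707, 0.005, 0.707]
contact_force: [0.3, 1.7, 1.2]
opening: 0.004
```

```bash
python3 f.py;cat > trk.py <<'E'
from h import *
import sys
C=cam("top"); p,d=r.snapshot("top");p=p[:,:,::-1].copy(); b=cv2.resize(p[150:260,110:198],None,fx=4,fy=4,interpolation=cv2.INTER_CUBIC)
ps,_=r.snapshot("side");a=cv2.resize(ps[230:340,180:290,::-1],None,fx=4,fy=4,interpolation=cv2.INTER_CUBIC)
cv2.imwrite(sys.argv[1],np.hstack([a,b]))
hsv=cv2.cvtColor(p,cv2.COLOR_BGR2HSV);m=cv2.inRange(hsv,(40,60,10),(88,255,150));m[:150]=0;m[250:]=0;m[:,:135]=0;m[:,185:]=0
v,u=np.nonzero(m);q=plane(C,u,v,.036)[:,:2]
for y in np.arange(.148,.206,.008):
    k=abs(q[:,1]-y)<.004
    if k.sum()>3:print(y.round(3),"x",q[k,0].min().round(4),q[k,0].max().round(4),end="; ")
print()
E
python3 trk.py pics/u.png
```

```text
clk 28.18 F [0.4  0.08 0.32] sd [0.55 0.62 0.29] pos [0.51221 0.17593 0.0239 ] sdp [4.e-05 1.e-05 1.e-05] op 0.003 M [ 0.05 -0.03 -0.01]
0.148 x 0.5255 0.5529; 0.156 x 0.5461 0.6244; 0.164 x 0.5237 0.6246; 0.172 x 0.5557 0.6248; 0.18 x 0.5424 0.6227; 0.188 x 0.5084 0.623; 0.196 x 0.4884 0.6232; 0.204 x 0.5611 0.6235;
```

View pics/u.png

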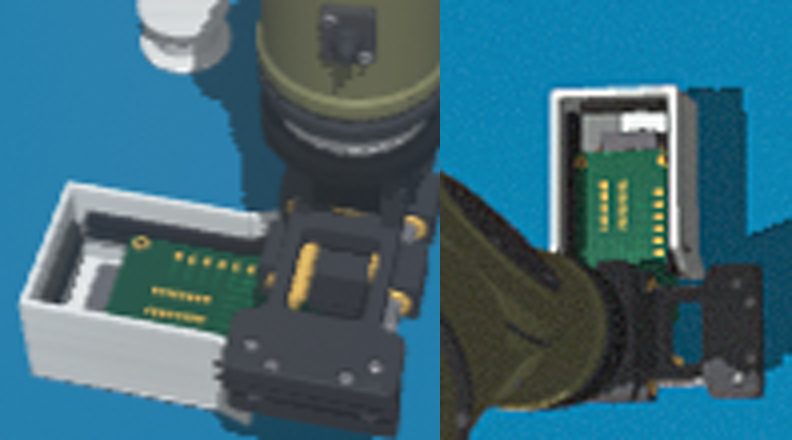

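>>> {"api": "arm_command", "payload": {
  "plan": [
    [0,0,0,0.002,0],
    [0,0,0,0.002,0],
    [0,0,0,0.002,0],
    [0,0,0,0.002,0],
    [0,0,0,0.002,0]
  ]
}}

```text
clock: 28.9
tool_pos: [0.5225, 0.176, 0.0239]
eef_rot: [-0.005, 0.707, 0.005, 0.707]
contact_force: [0.2, -0.5, -0.6]
opening: 0.005
```

```bash
python3 f.py; python3 trk.py pics/u2.png
```

```text
clk 29.1 F [-0.14  0.04 -0.42] sd [0.24 0.23 0.29] pos [0.5226  0.17607 0.02393] sdp [1.7e-04 3.0e-05 1.0e-05] op 0.008 M [ 0.04 -0.01 -0.01]
0.148 x 0.5369 0.5437; 0.156 x 0.5575 0.6337; 0.164 x 0.5645 0.6339; 0.172 x 0.5671 0.6341; 0.18 x 0.5174 0.6343; 0.188 x 0.5744 0.6323; 0.196 x 0.5042 0.6325; 0.204 x 0.5044 0.6256;
```

>>> {"api": "arm_command", "payload": {
  "plan": [
    [0,0,0,0.002,0],
    [0,0,0,0.002,0],
    [0,0,0,0.002,0],
    [0,0,0,0.002,0],
    [0,0,0,0,0]
  ]
}}

```text
clock: 29.82
tool_pos: [0.5306, 0.1762, 0.0239]
eef_rot: [-0.005, 0.707, 0.005, 0.707]
contact_force: [-0.0, 0.3, -0.2]
opening: 0.004
```

```bash
python3 f.py; python3 trk.py pics/u3.png
```

```text
clk 30.02 F [ 0.    0.1  -0.12] sd [0.58 0.53 0.63] pos [0.53034 0.17616 0.02391] sdp [8.e-05 2.e-05 1.e-05] op 0.005 M [ 0.01 -0.02 -0.02]
0.148 x 0.5437 0.5527; 0.156 x 0.5666 0.6407; 0.164 x 0.5441 0.6409; 0.172 x 0.5557 0.6411; 0.18 x 0.5197 0.6413; 0.188 x 0.5379 0.6416; 0.196 x 0.5792 0.6418; 0.204 x 0.584 0.642;
```

View pics/u3.png

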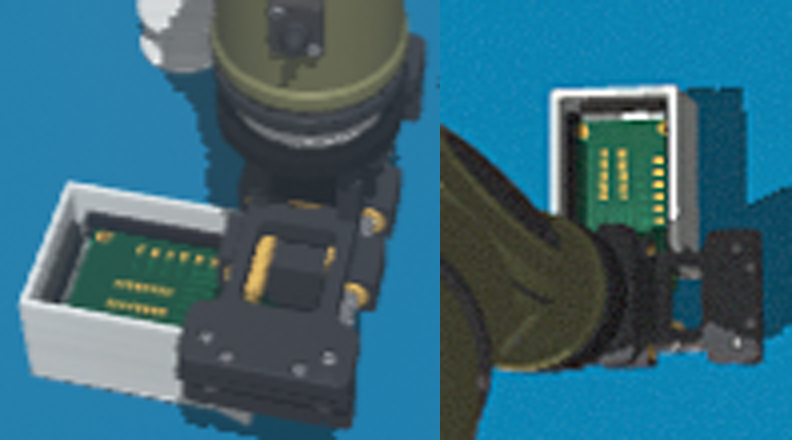

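Rear edge at x≈0.641 (top view); a few mm to the stop. Slowing to feel for contact.

>>> {"api": "arm_command", "payload": {
  "plan": [
    [0,0,0,0.001,0],
    [0,0,0,0.001,0],
    [0,0,0,0,0]
  ]
}}

```text
clock: 30.5
tool_pos: [0.5325, 0.1762, 0.0239]
eef_rot: [-0.005, 0.707, 0.005, 0.707]
contact_force: [0.0, -0.2, -0.5]
opening: 0.004
```

>>> {"api": "arm_command", "payload": {
  "plan": [
    [0,0,0,0.0007,0],
    [0,0,0,0,0]
  ]
}}

```text
clock: 30.75
tool_pos: [0.5331, 0.1762, 0.0239]
eef_rot: [-0.005, 0.707, 0.005, 0.707]
contact_force: [-0.2, -0.2, -0.7]
opening: 0.007
```

>>> {"api": "arm_command", "payload": {
  "plan": [
    [0,0,0,0.0005,0],
    [0,0,0,0,0]
  ]
}}

```text
clock: 31.0
tool_pos: [0.5336, 0.1762, 0.0239]
eef_rot: [-0.005, 0.707, 0.005, 0.707]
contact_force: [-1.0, 0.2, -0.5]
opening: 0.005
```

>>> {"api": "arm_command", "payload": {
  "plan": [
    [0,0,0,0.0005,0],
    [0,0,0,0,0]
  ]
}}

```text
clock: 31.25
tool_pos: [0.5341, 0.1762, 0.0239]
eef_rot: [-0.005, 0.707, 0.005, 0.707]
contact_force: [-0.7, 0.8, -1.2]
opening: 0.003
```

>>> {"api": "arm_command", "payload": {
  "plan": [
    [0,0,0,0.0005,0],
    [0,0,0,0,0]
  ]
}}

```text
clock: 31.5
tool_pos: [0.5346, 0.1762, 0.0239]
eef_rot: [-0.005, 0.707, 0.005, 0.707]
contact_force: [-0.5, 0.2, 1.0]
opening: 0.003
```

>>> {"api": "arm_command", "payload": {
  "plan": [
    [0,0,0,0.0005,0],
    [0,0,0,0,0]
  ]
}}

```text
clock: 31.75
tool_pos: [0.5351, 0.1763, 0.0239]
eef_rot: [-0.005, 0.707, 0.005, 0.707]
contact_force: [-0.4, -0.3, -0.4]
opening: 0.002
```

```bash
python3 f.py; python3 trk.py pics/u4.png
```

```text
clk 31.95 F [-0.16  0.   -0.19] sd [0.38 0.74 0.2 ] pos [0.53508 0.17623 0.02392] sdp [2.e-05 1.e-05 1.e-05] op 0.002 M [-0.01  0.02 -0.03]
0.148 x 0.5369 0.5528; 0.156 x 0.5712 0.6477; 0.164 x 0.5326 0.6479; 0.172 x 0.5831 0.6481; 0.18 x 0.5879 0.6482; 0.188 x 0.5244 0.6463; 0.196 x 0.5427 0.6465; 0.204 x 0.5886 0.6466;
```

>>> {"api": "arm_command", "payload": {
  "plan": [
    [0,0,0,0.0004,0],
    [0,0,0,0,0]
  ]
}}

```text
clock: 32.3
tool_pos: [0.5352, 0.1763, 0.0239]
eef_rot: [-0.005, 0.707, 0.005, 0.707]
contact_force: [-1.3, 0.2, 0.1]
opening: 0.004
```

>>> {"api": "arm_command", "payload": {
  "plan": [
    [0,0,0,0.0004,0],
    [0,0,0,0,0]
  ]
}}

```text
clock: 32.55
tool_pos: [0.5353, 0.1762, 0.0238]
eef_rot: [-0.005, 0.707, 0.005, 0.707]
contact_force: [-1.2, 0.1, 1.1]
opening: 0.008
```

>>> {"api": "arm_command", "payload": {
  "plan": [
    [0,0,0,0.0004,0],
    [0,0,0,0,0]
  ]
}}

```text
clock: 32.8
tool_pos: [0.5355, 0.1762, 0.0238]
eef_rot: [-0.005, 0.708, 0.005, 0.707]
contact_force: [-3.4, 0.2, 1.5]
opening: 0.008
```

>>> {"api": "arm_command", "payload": {
  "plan": [
    [0,0,0,0.0004,0],
    [0,0,0,0,0]
  ]
}}

```text
clock: 33.05
tool_pos: [0.5356, 0.1762, 0.0238]
eef_rot: [-0.005, 0.708, 0.005, 0.706]
contact_force: [-5.1, 1.1, 2.4]
opening: -0.001
```

>>> {"api": "arm_command", "payload": {
  "plan": [
    [0,0,0,0.0004,0],
    [0,0,0,0,0]
  ]
}}

```text
clock: 33.3
tool_pos: [0.5357, 0.1762, 0.0238]
eef_rot: [-0.005, 0.708, 0.005, 0.706]
contact_force: [-5.8, 0.8, 3.4]
opening: 0.004
```

```bash
python3 f.py; python3 trk.py pics/u5.png
```

```text
clk 33.5 F [-5.99  0.16  2.97] sd [0.16 0.61 0.44] pos [0.53564 0.17622 0.02376] sdp [1.e-05 1.e-05 1.e-05] op 0.003 M [0.14 1.15 0.02]
0.156 x 0.5712 0.6477; 0.164 x 0.5441 0.6479; 0.172 x 0.5808 0.6481; 0.18 x 0.5879 0.6483; 0.188 x 0.5221 0.6486; 0.196 x 0.5861 0.6465; 0.204 x 0.5429 0.6467;
```

View pics/u5.png

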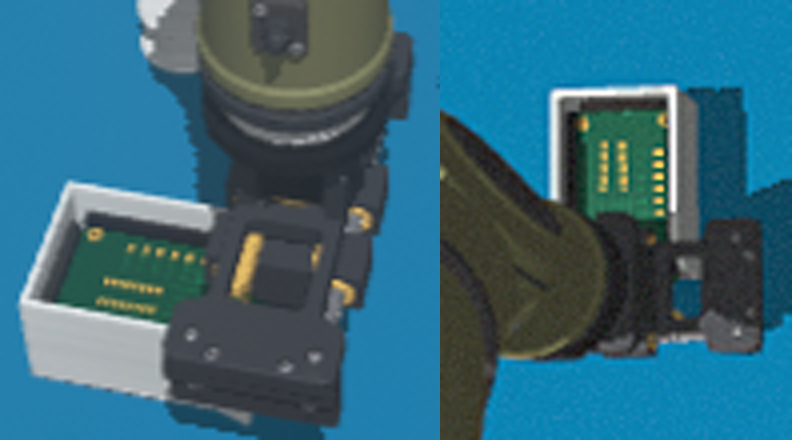

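>>> {"api": "arm_command", "payload": {
  "plan": [
    [0,0,0,-0.002,0],
    [0,0,0,-0.01,0],
    [0,0,0,-0.02,0],
    [0,0,0,-0.025,0],
    [0,-0.04,0,0,0],
    [0,-0.05,0,0,0],
    [0,-0.05,0,0,0],
    [0.088,0,0,0,0],
    [0.088,0,0,0,0],
    [0.088,0,0,0,0],
    [0.088,0,0,0,0],
    [0.088,0,0,0,0]
  ]
}}

```text
clock: 35.1
tool_pos: [0.4797, 0.1755, 0.1633]
eef_rot: [-0.005, 0.707, 0.005, 0.707]
contact_force: [-0.3, 0.3, -0.1]
opening: 0.551
```

```bash
python3 f.py; python3 trk.py pics/v.png; python3 - <<'E'
from h import *
s=r.get_state();p,d=r.snapshot("wrist"); p=p[:,:,::-1].copy();cv2.imwrite("pics/v_w.png",p);np.savez("pics/v_w.npz",d=d,pos=s["tool_pos"],rot=s["eef_rot"])
p,d=r.snapshot("top");cv2.imwrite("pics/v_t.png",p[:,:,::-1])
p,d=r.snapshot("side");cv2.imwrite("pics/v_s.png",p[:,:,::-1])
E
```

```text
clk 35.3 F [-0.35  0.58  0.11] sd [0.2  0.34 0.36] pos [0.47988 0.17549 0.16358] sdp [7.0e-05 1.0e-05 1.4e-04] op 0.73 M [ 0.   -0.01 -0.01]
0.156 x 0.5508 0.6477; 0.164 x 0.5508 0.6479; 0.172 x 0.5489 0.6481; 0.18 x 0.5106 0.6483; 0.188 x 0.5493 0.6484; 0.196 x 0.5494 0.6465; 0.204 x 0.4954 0.6465;
```

View pics/v.png

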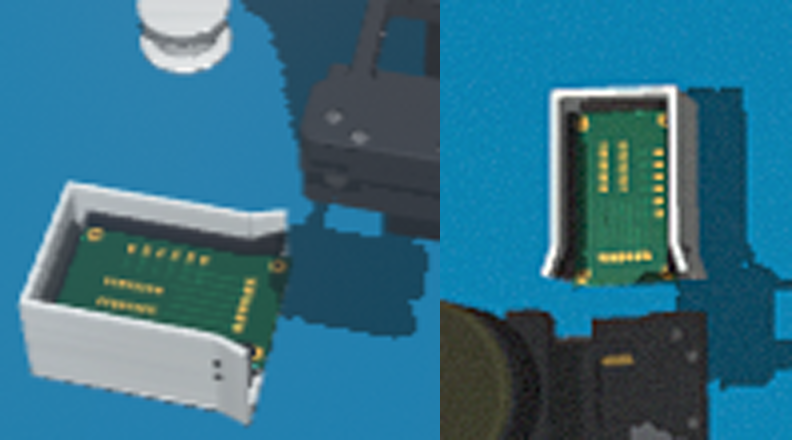

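View pics/v_w.png

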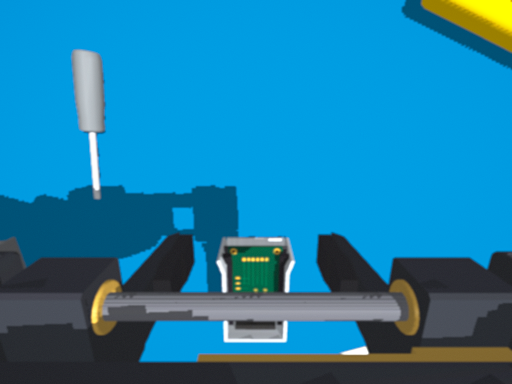

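View pics/v_s.png

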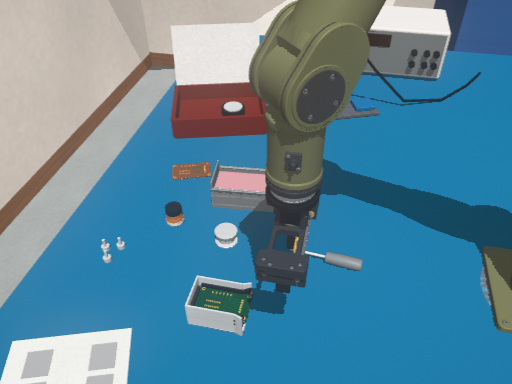

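```bash
python3 - <<'E'
from h import *
for n,box in (("top",(135,170,175,225)),("side",(195,285,255,325)),("wrist",(225,235,290,290))):
    s=r.get_state(); p,d=r.snapshot(n); p=p[:,:,::-1].copy(); C=cam(n,s if n=="wrist" else None)
    hsv=cv2.cvtColor(p,cv2.COLOR_BGR2HSV);m=cv2.inRange(hsv,(40,60,10),(88,255,150));k=np.zeros_like(m);k[box[1]:box[3],box[0]:box[2]]=1;m=m*k
    P=cloud(C,d); q=P[(m>0)&(d>0)]; q=q[abs(q[:,2]-.036)<.012]
    A=np.c_[np.ones(len(q)),q[:,0]-.6,q[:,1]-.177]; c,*_=np.linalg.lstsq(A,q[:,2],rcond=None)
    print(n,len(q),"z,slopes",c.round(4),"x",np.percentile(q[:,0],[.5,99.5]).round(4),"y",np.percentile(q[:,1],[.5,99.5]).round(4))
    w=P[box[1]-6:box[3]+6,box[0]-8:box[2]+8].reshape(-1,3);w=w[abs(w[:,2]-.058)<.005]; print("  chassis",w[:,:2].min(0).round(4),w[:,:2].max(0).round(4))
a=cv2.imread("pics/a_top.png");b=cv2.imread("pics/v_t.png");a2=cv2.imread("pics/a_side.png");b2=cv2.imread("pics/v_s.png")
def cen(im,box,lo,hi):
    h=cv2.cvtColor(im[box[1]:box[3],box[0]:box[2]],cv2.COLOR_BGR2HSV);m=cv2.inRange(h,lo,hi);v,u=np.nonzero(m);return (u.mean()+box[0]).round(1),(v.mean()+box[1]).round(1),len(u)
for nm,x,y,bt in (("top",a,b,(222,162,252,194)),("side",a2,b2,(210,218,242,250))): print("spool",nm,cen(x,bt,(0,0,150),(180,60,255)),cen(y,bt,(0,0,150),(180,60,255)))
for nm,x,y,bt in (("top",a,b,(238,108,265,136)),("side",a2,b2,(160,198,190,228))): print("jar",nm,cen(x,bt,(0,0,0),(180,255,45)),cen(y,bt,(0,0,0),(180,255,45)))
cv2.imwrite("pics/w.png",np.hstack([a[100:330,130:350],b[100:330,130:350]]))
E
```

```text
top 857 z,slopes [0.0367 0.0043 0.0094] x [0.5492 0.6467] y [0.1531 0.2049]
  chassis [0.551  0.1377] [0.6555 0.2155]
side 981 z,slopes [0.0349 0.0012 0.0071] x [0.5461 0.6454] y [0.1508 0.2036]
  chassis [0.5505 0.1406] [0.6559 0.2192]
wrist 1845 z,slopes [ 0.0354  0.0007 -0.0156] x [0.5451 0.6011] y [0.1472 0.2048]
  chassis [0.5494 0.1368] [0.5899 0.2165]
spool top (np.float64(236.7), np.float64(177.3), 379) (np.float64(236.8), np.float64(177.3), 386)
spool side (np.float64(225.6), np.float64(234.5), 428) (np.float64(225.6), np.float64(234.5), 431)
jar top (np.float64(250.3), np.float64(120.4), 75) (np.float64(251.1), np.float64(122.8), 24)
jar side (np.float64(nan), np.float64(nan), 0) (np.float64(nan), np.float64(nan), 0)<stdin>:11: RuntimeWarning: Mean of empty slice.
  ret = ret.dtype.type(ret / rcount)
```

View pics/w.png

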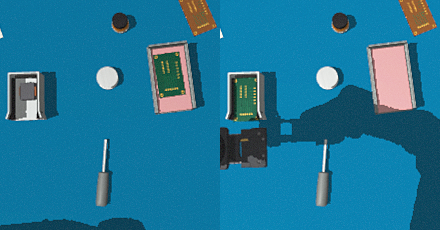

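```bash
python3 -c "
from plant import r
print(r.get_state()['clock']); print(r.finish_job())"
```

```text
35.7
the job is handed in; nothing more can be done
None
```

The board is in the chassis card guides, pushed home against the rubber stop and released. I handed the job in at 35.7 s, with the robot clear of everything.

- **Sliding out:** I felt for the board with shut fingers and dragged it out at about 5–6.5 N until it overhung the lip by about 36 mm. The wrist view showed it straight.
- **Insertion:** I took it by its long edges with a 15 N grip and lifted it off. It went into the guides until its rear edge was about 70 mm in. No contact force showed above the sensor noise. I then lowered it to within about 0.5 mm of the slot floor and let go.
- **Push home:** Shut fingertips moved it the rest of the way. Resistance appeared at the depth where the stop should be, and I stopped at about 6 N.

**Last checks:**
- **Board position:** it lies level in the slots, with its top 35–37 mm above the bench. The side and wrist views put its front edge 4.3–4.4 mm out of the mouth, against a nominal 5 mm.
- **Disagreement:** the top view put the front edge only about 2 mm out and the rear edge 1–2 mm deeper. That camera read about 1–1.5 mm off along the way and its colour mask trims the board's edges, so I relied on the stop contact.
- **Bystanders:** the spool's image position did not change. The jar and screwdriver look unmoved in the before and after pictures. My numeric check on the jar was unusable: the side view found no pixels, and the top view found too few to compare.

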